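# Gauge the filter sleeves, fit the good ones to the manifold

## Robot

A 6-joint arm with a two-finger parallel gripper is mounted at the origin on the work surface. World frame = base frame: x ahead of the robot, y to its left, z up, the work surface at z = 0. Lengths are in mm, angles in degrees, forces in N, time in s.
With the tool pointing down it reaches from about 300 to 850 mm from the base axis. Payload 4.2 kg.
Tool frame: the origin (TCP) lies at the very end of the fingers, on their centre line; the grasp point (between the pads) lies 19 mm behind it (env.grip_depth is the distance from the TCP to the grasp point, in mm); z points along the fingers, y is the line along which they close (so a half turn about z gives the same grasp; the last joint's range is limited). The gripper opens to 91 mm and grips with 3 to 60 N. Pads are 32 mm wide; open, the fingers measure 118 mm over their backs; the gripper's body (76 mm by 178 mm) begins 60 mm behind the grasp point.
Start: joints at [71.734, 18.312, 89.639, -0, 72.044, -1.146], TCP at [169.267, 549.538, 213.976] pointing down, gripper open.
Joint ranges: [-177.97, 177.97], [-48.28, 115.42], [12.27, 149.76], [-77.06, 257.06], [2.81, 150.46], [-146.56, 146.56]. Speed limits (degrees/s): [147.25, 147.25, 180, 180, 180, 180].

## Interface

Orientations are given as [roll, pitch, yaw] about the fixed x, y, z axes, in that order (R = Rz(yaw) Ry(pitch) Rx(roll)).
In Python, from workcell import env, cams gives the robot as it stands.
- The arm moves only by the tool apply_moves, never from a script. Its argument "deltas" is a list of rows, each a list of 5 numbers: the shift along the tool's x, y, z in m, then the turn about the tool's z in rad, then the opening, from -1 (shut) to 1 (fully open), so that 0 is half open. In form: [[tx, ty, tz, roll, gripper], ...]. A call has 1 to 5 rows; each row is the pose to reach, as a shift and turn from the pose commanded when the call began, along the tool's axes at that moment; what a row does not reach only later rows make up. A row lasts 1/10 s, in which the tool goes at most 50 mm and 8.59 degrees, less where a joint would pass 70% of its speed; a pose out of reach is approached as far as the arm can. A call with a gripper value outside its range is refused whole. The fingers move at their own pace and stop on an object; "grip_force" is the grip in N (left out, the last holds). Time passes only in rows, so rows that repeat a pose let the fingers close. It gives the time, the measured TCP pose, the force, the opening and the grip force at its end, in the units of the state.
- env.state(): the state, without advancing time (a new reading comes with each control period).
- cams.grab_frame(name): name is "scene" or "top" or "wrist"; returns the picture (400x640x3 uint8, blue, green, red); there is no depth.
- cams.get_calibration(name): a dict with "mtx" (3x3 intrinsics, pixels), "eye" and "attitude" of the camera in the world; the wrist camera has in their place "tool_from_camera" (4x4, takes a point from camera to tool coordinates, whose origin is the TCP and whose axes are the flange's). Camera axes: x right, y down, z forward; pixel columns grow to the right and rows downward; lengths in mm; the calibration is good to about 2 mm. A picture is of the moment at which its call begins: read the wrist's pose just before it. get_calibration takes no time and is no camera call.
- env.job_done(): hands the job in; it is judged then, once.
The state is a dict: "time_s": time; "qpos": joint angles; "qvel": joint speeds; "effort": joint torques, N m; "ee_pos": TCP position; "ee_rot": TCP orientation; "force": force on the tool from outside, world axes, zero at the start; "torque": the same for the moment, N m; "gripper_width": finger opening in mm; "gripper_force": force on a finger pad.
Only numpy, scipy, OpenCV 4.12 (cv2) and the standard library are available. Lean on these libraries where they do the work, as an engineer would, in place of code of your own. Each camera call takes 0.05 s, during which the arm holds its last target. There are 200 camera calls.

## Task

Take the sleeves standing in a row on the bench liner one after another from the robot's left to its right and slide each down the plug gauge's pin as far as it goes by itself, never forcing it. A sleeve that goes right down to the gauge's foot is good: push it fully home, upright, onto any free port of the manifold; one that stops part way goes into the reject tray. Leave the bottle and the jars alone.

Things in the scene. Friction and masses are not known exactly. Their poses are not given: they have to be found in the camera images.
- sleeve_1a: aluminium sleeve: open tube 70 mm long, 48 mm outside diameter, bore 38 mm, with a foot flange 68 mm across and 10 mm thick, 250 g, standing first from the robot's left (greatest y) in the row. Some are tight half-way inside: only the gauge tells, not the names. At most one of sleeve_1a, sleeve_1b is there (else None). Origin on the axis at mid-length, 35 mm above its foot; z up the axis
- sleeve_1b: aluminium sleeve: open tube 70 mm long, 48 mm outside diameter, bore 38 mm, with a foot flange 68 mm across and 10 mm thick, 250 g, standing first from the robot's left (greatest y) in the row. Some are tight half-way inside: only the gauge tells, not the names. At most one of sleeve_1a, sleeve_1b is there (else None). Origin on the axis at mid-length, 35 mm above its foot; z up the axis
- sleeve_2a: aluminium sleeve: open tube 70 mm long, 48 mm outside diameter, bore 38 mm, with a foot flange 68 mm across and 10 mm thick, 250 g, standing second from the left in the row. Some are tight half-way inside: only the gauge tells, not the names. At most one of sleeve_2a, sleeve_2b is there (else None). Origin on the axis at mid-length, 35 mm above its foot; z up the axis
- sleeve_2b: aluminium sleeve: open tube 70 mm long, 48 mm outside diameter, bore 38 mm, with a foot flange 68 mm across and 10 mm thick, 250 g, standing second from the left in the row. Some are tight half-way inside: only the gauge tells, not the names. At most one of sleeve_2a, sleeve_2b is there (else None). Origin on the axis at mid-length, 35 mm above its foot; z up the axis
- sleeve_3a: aluminium sleeve: open tube 70 mm long, 48 mm outside diameter, bore 38 mm, with a foot flange 68 mm across and 10 mm thick, 250 g, standing third from the left in the row. Some are tight half-way inside: only the gauge tells, not the names. At most one of sleeve_3a, sleeve_3b is there (else None). Origin on the axis at mid-length, 35 mm above its foot; z up the axis
- sleeve_3b: aluminium sleeve: open tube 70 mm long, 48 mm outside diameter, bore 38 mm, with a foot flange 68 mm across and 10 mm thick, 250 g, standing third from the left in the row. Some are tight half-way inside: only the gauge tells, not the names. At most one of sleeve_3a, sleeve_3b is there (else None). Origin on the axis at mid-length, 35 mm above its foot; z up the axis
- sleeve_4a: aluminium sleeve: open tube 70 mm long, 48 mm outside diameter, bore 38 mm, with a foot flange 68 mm across and 10 mm thick, 250 g, standing fourth from the left in the row. Some are tight half-way inside: only the gauge tells, not the names. At most one of sleeve_4a, sleeve_4b is there (else None). Origin on the axis at mid-length, 35 mm above its foot; z up the axis
- sleeve_4b: aluminium sleeve: open tube 70 mm long, 48 mm outside diameter, bore 38 mm, with a foot flange 68 mm across and 10 mm thick, 250 g, standing fourth from the left in the row. Some are tight half-way inside: only the gauge tells, not the names. At most one of sleeve_4a, sleeve_4b is there (else None). Origin on the axis at mid-length, 35 mm above its foot; z up the axis
- gauge_seat (a point): fixed plug gauge, on the pin's axis at the top of the foot, z up. The steel pin, 35 mm in diameter, rises 60 mm above the foot, its top 6 mm tapered to 27 mm. A good sleeve slides down until its lower end rests on the foot (its origin 35 mm above this point); a tight one stops on top of the pin with its lower end 30 mm above the foot (origin 65 mm above this point)
- gauge: the plug gauge as a whole: a round dark foot 90 mm across and 15 mm high with the upright pin; origin at the centre of its underside, 15 mm below gauge_seat
- port_1 (a point): port 1 of 4, 85 mm apart in a line on the fixed manifold, a steel bar 70 x 340 mm, top 30 mm above the bench. A spigot 35 mm in diameter, 18 mm high, its top 6 mm tapered to 27 mm. Point on its axis at the bar's top face; x across the bar, y along it, z up. A sleeve is home when its lower end rests on the bar (origin 35 mm above this point)
- port_2 (a point): port 2 of 4, 85 mm apart in a line on the fixed manifold, a steel bar 70 x 340 mm, top 30 mm above the bench. A spigot 35 mm in diameter, 18 mm high, its top 6 mm tapered to 27 mm. Point on its axis at the bar's top face; x across the bar, y along it, z up. A sleeve is home when its lower end rests on the bar (origin 35 mm above this point)
- port_3 (a point): port 3 of 4, 85 mm apart in a line on the fixed manifold, a steel bar 70 x 340 mm, top 30 mm above the bench. A spigot 35 mm in diameter, 18 mm high, its top 6 mm tapered to 27 mm. Point on its axis at the bar's top face; x across the bar, y along it, z up. A sleeve is home when its lower end rests on the bar (origin 35 mm above this point)
- port_4 (a point): port 4 of 4, 85 mm apart in a line on the fixed manifold, a steel bar 70 x 340 mm, top 30 mm above the bench. A spigot 35 mm in diameter, 18 mm high, its top 6 mm tapered to 27 mm. Point on its axis at the bar's top face; x across the bar, y along it, z up. A sleeve is home when its lower end rests on the bar (origin 35 mm above this point)
- tray: fixed grey open tray for rejects, 180 mm square, walls 5 mm thick and 26 mm high, floor 5 mm thick. Origin at the centre of its underside, z up, x and y along its sides; each quarter takes one standing sleeve
- reagent_bottle: amber bottle with blue cap, 64 mm diameter, 150 mm tall; bystander, origin at the centre of its underside
- sample_jar: glass jar with white cap, 60 mm diameter, 85 mm tall; bystander, origin at the centre of its underside
- small_jar: amber jar with black cap, 52 mm diameter, 75 mm tall; bystander, absent (None) in some starts, origin at the centre of its underside
Not all that is in view belongs to the job. Leave any blue or pink look-alike of the sleeve_3a alone.

How it is judged (in metres and radians):
On the way, in this order (a step that is already met when the one before it is completed fails the run):
1. sleeve 1 of the row (counted from the robot's left) is on the gauge pin, as far down as it goes (within 3.5 mm) (((horizontal distance between sleeve_1a and gauge_seat below 0.005 m and z of sleeve_1a in the frame of gauge_seat between 0.029 and 0.0385 m and angle between the z axis of sleeve_1a and the z axis of gauge_seat, either way round below 0.1 rad) or (horizontal distance between sleeve_1b and gauge_seat below 0.005 m and z of sleeve_1b in the frame of gauge_seat between 0.059 and 0.0685 m and angle between the z axis of sleeve_1b and the z axis of gauge_seat, either way round below 0.1 rad))), for 0.2 s.
2. sleeve 2 of the row (counted from the robot's left) is on the gauge pin, as far down as it goes (within 3.5 mm) (((horizontal distance between sleeve_2a and gauge_seat below 0.005 m and z of sleeve_2a in the frame of gauge_seat between 0.059 and 0.0685 m and angle between the z axis of sleeve_2a and the z axis of gauge_seat, either way round below 0.1 rad) or (horizontal distance between sleeve_2b and gauge_seat below 0.005 m and z of sleeve_2b in the frame of gauge_seat between 0.029 and 0.0385 m and angle between the z axis of sleeve_2b and the z axis of gauge_seat, either way round below 0.1 rad))), for 0.2 s.
3. sleeve 3 of the row (counted from the robot's left) is on the gauge pin, as far down as it goes (within 3.5 mm) (((horizontal distance between sleeve_3a and gauge_seat below 0.005 m and z of sleeve_3a in the frame of gauge_seat between 0.029 and 0.0385 m and angle between the z axis of sleeve_3a and the z axis of gauge_seat, either way round below 0.1 rad) or (horizontal distance between sleeve_3b and gauge_seat below 0.005 m and z of sleeve_3b in the frame of gauge_seat between 0.059 and 0.0685 m and angle between the z axis of sleeve_3b and the z axis of gauge_seat, either way round below 0.1 rad))), for 0.2 s.
4. sleeve 4 of the row (counted from the robot's left) is on the gauge pin, as far down as it goes (within 3.5 mm) (((horizontal distance between sleeve_4a and gauge_seat below 0.005 m and z of sleeve_4a in the frame of gauge_seat between 0.059 and 0.0685 m and angle between the z axis of sleeve_4a and the z axis of gauge_seat, either way round below 0.1 rad) or (horizontal distance between sleeve_4b and gauge_seat below 0.005 m and z of sleeve_4b in the frame of gauge_seat between 0.029 and 0.0385 m and angle between the z axis of sleeve_4b and the z axis of gauge_seat, either way round below 0.1 rad))), for 0.2 s.
At the end, for the whole second after the job is handed in: every good sleeve (free bore) stands upright on a manifold port, fully home (within 3.5 mm in height, 5 mm sideways, 0.1 rad); every tight one is in the reject tray, its middle within 80 mm of the tray's centre along each side and less than 60 mm above the bench; all at rest (linear speed of each of sleeve_1a, sleeve_1b, sleeve_2a, sleeve_2b, sleeve_3a, sleeve_3b, sleeve_4a, sleeve_4b below 0.03 m/s and ((horizontal distance between sleeve_1a and port_1 below 0.005 m and z of sleeve_1a in the frame of port_1 between 0.029 and 0.0385 m and angle between the z axis of sleeve_1a and the z axis of port_1, either way round below 0.1 rad) or (horizontal distance between sleeve_1a and port_2 below 0.005 m and z of sleeve_1a in the frame of port_2 between 0.029 and 0.0385 m and angle between the z axis of sleeve_1a and the z axis of port_2, either way round below 0.1 rad) or (horizontal distance between sleeve_1a and port_3 below 0.005 m and z of sleeve_1a in the frame of port_3 between 0.029 and 0.0385 m and angle between the z axis of sleeve_1a and the z axis of port_3, either way round below 0.1 rad) or (horizontal distance between sleeve_1a and port_4 below 0.005 m and z of sleeve_1a in the frame of port_4 between 0.029 and 0.0385 m and angle between the z axis of sleeve_1a and the z axis of port_4, either way round below 0.1 rad)) and z of each of sleeve_1b, sleeve_2a, sleeve_3b, sleeve_4a in the frame of tray below 0.06 m and x of sleeve_1b in the frame of tray between -0.08 and 0.08 m and y of sleeve_1b in the frame of tray between -0.08 and 0.08 m and x of sleeve_2a in the frame of tray between -0.08 and 0.08 m and y of sleeve_2a in the frame of tray between -0.08 and 0.08 m and ((horizontal distance between sleeve_2b and port_1 below 0.005 m and z of sleeve_2b in the frame of port_1 between 0.029 and 0.0385 m and angle between the z axis of sleeve_2b and the z axis of port_1, either way round below 0.1 rad) or (horizontal distance between sleeve_2b and port_2 below 0.005 m and z of sleeve_2b in the frame of port_2 between 0.029 and 0.0385 m and angle between the z axis of sleeve_2b and the z axis of port_2, either way round below 0.1 rad) or (horizontal distance between sleeve_2b and port_3 below 0.005 m and z of sleeve_2b in the frame of port_3 between 0.029 and 0.0385 m and angle between the z axis of sleeve_2b and the z axis of port_3, either way round below 0.1 rad) or (horizontal distance between sleeve_2b and port_4 below 0.005 m and z of sleeve_2b in the frame of port_4 between 0.029 and 0.0385 m and angle between the z axis of sleeve_2b and the z axis of port_4, either way round below 0.1 rad)) and ((horizontal distance between sleeve_3a and port_1 below 0.005 m and z of sleeve_3a in the frame of port_1 between 0.029 and 0.0385 m and angle between the z axis of sleeve_3a and the z axis of port_1, either way round below 0.1 rad) or (horizontal distance between sleeve_3a and port_2 below 0.005 m and z of sleeve_3a in the frame of port_2 between 0.029 and 0.0385 m and angle between the z axis of sleeve_3a and the z axis of port_2, either way round below 0.1 rad) or (horizontal distance between sleeve_3a and port_3 below 0.005 m and z of sleeve_3a in the frame of port_3 between 0.029 and 0.0385 m and angle between the z axis of sleeve_3a and the z axis of port_3, either way round below 0.1 rad) or (horizontal distance between sleeve_3a and port_4 below 0.005 m and z of sleeve_3a in the frame of port_4 between 0.029 and 0.0385 m and angle between the z axis of sleeve_3a and the z axis of port_4, either way round below 0.1 rad)) and x of sleeve_3b in the frame of tray between -0.08 and 0.08 m and y of sleeve_3b in the frame of tray between -0.08 and 0.08 m and x of sleeve_4a in the frame of tray between -0.08 and 0.08 m and y of sleeve_4a in the frame of tray between -0.08 and 0.08 m and ((horizontal distance between sleeve_4b and port_1 below 0.005 m and z of sleeve_4b in the frame of port_1 between 0.029 and 0.0385 m and angle between the z axis of sleeve_4b and the z axis of port_1, either way round below 0.1 rad) or (horizontal distance between sleeve_4b and port_2 below 0.005 m and z of sleeve_4b in the frame of port_2 between 0.029 and 0.0385 m and angle between the z axis of sleeve_4b and the z axis of port_2, either way round below 0.1 rad) or (horizontal distance between sleeve_4b and port_3 below 0.005 m and z of sleeve_4b in the frame of port_3 between 0.029 and 0.0385 m and angle between the z axis of sleeve_4b and the z axis of port_3, either way round below 0.1 rad) or (horizontal distance between sleeve_4b and port_4 below 0.005 m and z of sleeve_4b in the frame of port_4 between 0.029 and 0.0385 m and angle between the z axis of sleeve_4b and the z axis of port_4, either way round below 0.1 rad))); the robot touches nothing.
It fails at once if the reagent bottle is moved more than 30 mm (distance of reagent_bottle from where it was at the start of the episode above 0.03 m).
It fails at once if the sample jar is moved more than 30 mm (distance of sample_jar from where it was at the start of the episode above 0.03 m).
It fails at once if the small jar is moved more than 30 mm (distance of small_jar from where it was at the start of the episode above 0.03 m).
It fails at once if a sleeve is forced onto the gauge (more than 120 N) (contact force between any of sleeve_1a, sleeve_1b, sleeve_2a, sleeve_2b, sleeve_3a, sleeve_3b, sleeve_4a, sleeve_4b and gauge above 120 N).
Of sleeve_1a, sleeve_1b only 1 to 1 are there at a start; the rules pass over those that are not, and their reading is None.
Of sleeve_2a, sleeve_2b only 1 to 1 are there at a start; the rules pass over those that are not, and their reading is None.
Of sleeve_3a, sleeve_3b only 1 to 1 are there at a start; the rules pass over those that are not, and their reading is None.
Of sleeve_4a, sleeve_4b, small_jar only 1 to 1 are there at a start; the rules pass over those that are not, and their reading is None.
At some moment in a run one of sleeve_1a, sleeve_1b, sleeve_2a, sleeve_2b, sleeve_3a, sleeve_3b, sleeve_4a, sleeve_4b may be knocked a few centimetres aside while the robot is not near it.
It also fails if it takes over 210 s, if anything falls off the work surface, if the arm or the gripper's body presses on something with over 40 N, if the wrist force passes 120 N, or if a joint passes its speed limit or range.

## Working session

There is one attempt and no reset: what is moved stays moved. The work goes in short steps, Python scripts to look and compute and a tool call to move; the robot and the scene stay as the last step left them, time stands still between calls to the robot, and variables do not carry over. Pictures are saved under pics/ and viewed, at most 14 in all, crops included, and the job is handed in when it is done.

Besides the shell and the picture viewer there is one more tool, called after "Request:" by a JSON object that holds its "fn" and its "kwargs". apply_moves: Moves the arm, as the interface text tells. Its arguments: {"type":"object","properties":{"deltas":{"type":"array"},"grip_force":{"type":"number"}},"required":["deltas"]}

```bash
mkdir -p pics; ls; python3 - <<'E'
from workcell import env, cams
import cv2, numpy as np
s=env.state(); print(s)
for n in("scene","top"):
    c=cams.get_calibration(n); print(n,c)
    cv2.imwrite(f"pics/{n}0.png",cams.grab_frame(n))
print(cams.get_calibration("wrist"))
E
```

```text
pics
{'time_s': 0.0, 'qpos': array([ 7.17339978e+01,  1.83519175e+01,  8.97058284e+01, -1.11704511e-03,
        7.20444625e+01, -1.14726735e+00]), 'qvel': array([ 0.0236677 , -0.02196164, -0.08341034,  0.05050132,  0.05707698,
       -0.03111183]), 'effort': array([-1.62465796e-03, -4.12478650e+01, -2.31964481e+01,  7.23564718e-02,
        4.60922986e-02, -1.50880983e-04]), 'ee_pos': array([169.112787  , 549.0405253 , 213.12143282]), 'ee_rot': array([-1.79897791e+02, -9.84628470e-04,  1.62881610e+02]), 'force': array([-0.00631808, -0.37495024,  0.50582635]), 'torque': array([-0.01353339,  0.03562569,  0.01584391]), 'gripper_force': 0.0, 'gripper_width': 90.99859941986396}
scene {'mtx': array([[512.02366713,   0.        , 324.28948668],
       [  0.        , 512.02366713, 202.56755959],
       [  0.        ,   0.        ,   1.        ]]), 'eye': array([1068.67504973, -887.22306071, 1085.72441924]), 'attitude': array([-137.75124177,    0.52878453,   28.63142841])}
top {'mtx': array([[413.82267104,   0.        , 318.43797579],
       [  0.        , 413.82267104, 196.93539132],
       [  0.        ,   0.        ,   1.        ]]), 'eye': array([ 455.75410627,  -57.87711885, 1262.10196141]), 'attitude': array([-172.89038321,   -1.18223099,  -90.1842116 ])}
{'mtx': array([[276.59353334,   0.        , 323.93182834],
       [  0.        , 276.59353334, 197.95609467],
       [  0.        ,   0.        ,   1.        ]]), 'tool_from_camera': array([[ 2.38173524e-04, -9.63204215e-01, -2.68770502e-01,
         7.59156367e+01],
       [ 9.99998814e-01, -1.79471388e-04,  1.52933761e-03,
         9.57468505e-02],
       [-1.52130105e-03, -2.68770548e-01,  9.63203031e-01,
        -1.70149988e+02],
       [ 0.00000000e+00,  0.00000000e+00,  0.00000000e+00,
         1.00000000e+00]])}
```

View pics/top0.png

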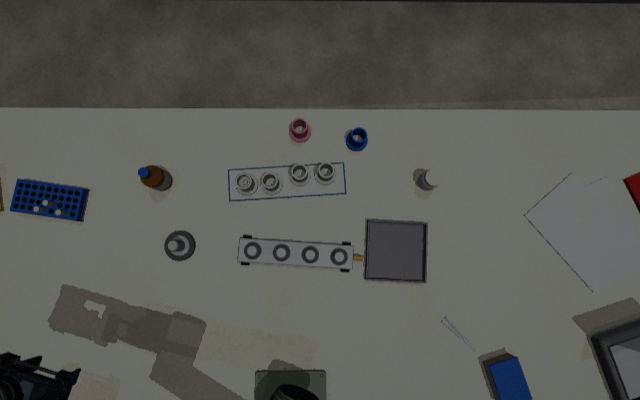

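View pics/scene0.png

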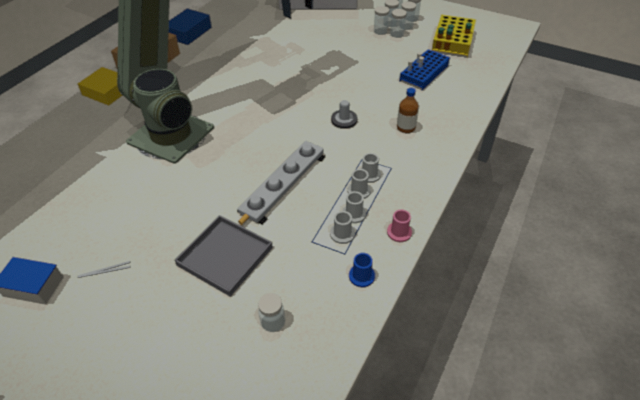

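The top view shows sleeves at about (246,183), (270,183), (299,174) and (326,172). The gauge is at (180,245), the ports run from (252,251) to (339,257), the tray is at (396,250), the bottle is at (155,177) and the jar is at (424,180). The scene view agrees, with blue and pink decoys in front of the row.

```bash
cat > h.py <<'E'
from workcell import env, cams
import cv2, numpy as np
from scipy.spatial.transform import Rotation as R
def cam(n):
    c=cams.get_calibration(n)
    if n=="wrist":
        s=env.state(); T=np.eye(4); T[:3,:3]=R.from_euler('xyz',s['ee_rot'],degrees=True).as_matrix(); T[:3,3]=s['ee_pos']
        return c['mtx'],T@c['tool_from_camera']
    T=np.eye(4); T[:3,:3]=R.from_euler('xyz',c['attitude'],degrees=True).as_matrix(); T[:3,3]=c['eye']; return c['mtx'],T
def back(C,uv,z):
    K,T=C; d=T[:3,:3]@np.linalg.inv(K)@np.array([uv[0],uv[1],1.]); o=T[:3,3]; return o+d*(z-o[2])/d[2]
def proj(C,p):
    K,T=C; q=K@(T[:3,:3].T@(np.asarray(p,float)-T[:3,3])); return q[:2]/q[2]
def shot(n,f=None):
    C=cam(n); I=cams.grab_frame(n)
    if f: cv2.imwrite(f"pics/{f}.png",I)
    return C,I
def ring(I,C,p,r,col=(0,255,0),t=1):
    a=np.linspace(0,2*np.pi,60); P=np.array([proj(C,[p[0]+r*np.cos(x),p[1]+r*np.sin(x),p[2]]) for x in a])
    cv2.polylines(I,[np.round(P*16).astype(int)],True,col,t,cv2.LINE_AA,4)
E
python3 - <<'E'
from h import *
C=cam("top"); I=cv2.imread("pics/top0.png")
for n,uv,z in [("s1",(246,183),35),("s2",(270,183),35),("s3",(299,174),35),("s4",(326,172),35),("g",(180,245),40),("p1",(252,251),48),("p4",(339,257),48),("tray",(396,250),10),("bottle",(155,177),75)]:
    print(n,back(C,uv,z).round(0))
J=cv2.resize(I[150:290,150:350],None,fx=4,fy=4,interpolation=cv2.INTER_CUBIC); cv2.imwrite("pics/top0c.png",cv2.convertScaleAbs(J,alpha=1.6))
E
```

```text
s1 [651. 133.  35.]
s2 [651.  61.  35.]
s3 [678. -25.  35.]
s4 [ 684. -107.   35.]
g [467. 320.  40.]
p1 [449. 110.  48.]
p4 [ 431. -143.   48.]
tray [ 451. -317.   10.]
bottle [662. 389.  75.]
```

View pics/top0c.png

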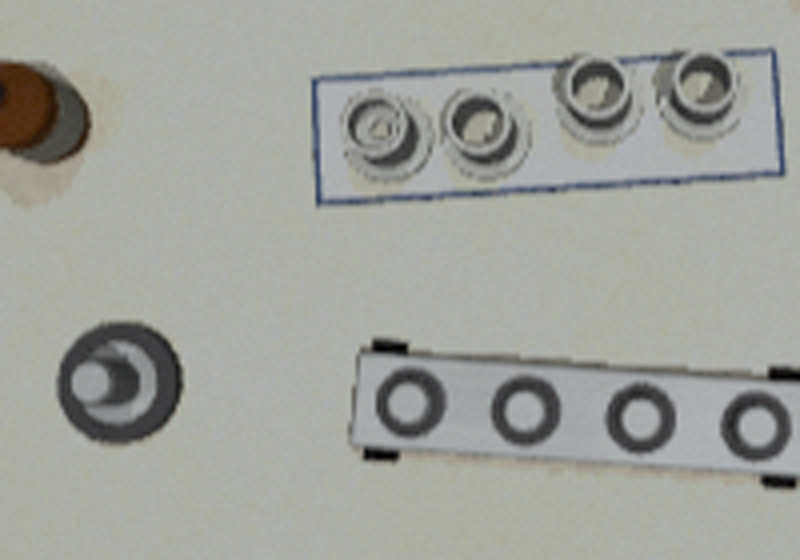

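```bash
cat >> h.py <<'E'
def go(x,y,z,yaw=90,step=45,start=None):
    """print the calls of tool-frame rows from the pose now to (x,y,z,yaw); returns the target"""
    s=env.state(); p0=np.array(s['ee_pos']) if start is None else np.array(start[:3]); a0=s['ee_rot'][2] if start is None else start[3]
    d=np.array([x,y,z])-p0; da=(yaw-a0+180)%360-180
    n=int(np.ceil(max(np.linalg.norm(d)/step,abs(da)/8,1))); k0=0
    while k0<n:
        k1=min(k0+5,n); Rm=R.from_euler('xyz',[180,0,a0+da*k0/n],degrees=True).as_matrix()
        print([[*(np.round(Rm.T@(d*(k-k0)/n)/1000,4).tolist()),round(float(-np.radians(da*(k-k0)/n)),4)] for k in range(k0+1,k1+1)]); k0=k1
    return (x,y,z,yaw)
E
python3 - <<'E'
from h import *
C=cam("top"); f=lambda u,v,z:back(C,(150+(u+.5)/4-.5,150+(v+.5)/4-.5),z).round(1)
for n,u,v,z in [("s1",378,127,70),("s2",481,125,70),("s3",599,88,70),("s4",704,85,70),("g",120,383,15),("p1",411,403,30),("p2",525,410,30),("p3",641,418,30),("p4",757,427,30)]: print(n,f(u,v,z))
go(467,320,214)
E
```

```text
s1 [650.1 132.9  70. ]
s2 [651.6  58.3  70. ]
s3 [679.  -27.5  70. ]
s4 [ 681.3 -104.2   70. ]
g [466.4 329.2  15. ]
p1 [451.  111.2  30. ]
p2 [445.6  27.4  30. ]
p3 [439.4 -58.   30. ]
p4 [ 432.6 -143.6   30. ]
[[-0.0352, -0.0131, -0.0001, 0.1272], [-0.0704, -0.0263, -0.0002, 0.2544], [-0.1056, -0.0394, -0.0002, 0.3816], [-0.1408, -0.0525, -0.0003, 0.5088], [-0.1761, -0.0656, -0.0004, 0.636]]
[[-0.0361, 0.0104, -0.0001, 0.1272], [-0.0722, 0.0207, -0.0002, 0.2544], [-0.1084, 0.0311, -0.0002, 0.3816], [-0.1445, 0.0414, -0.0003, 0.5088], [-0.1806, 0.0518, -0.0004, 0.636]]
```

Request:
{"fn": "apply_moves", "kwargs": {"deltas": [[-0.035,-0.013,0,0.127,1],[-0.07,-0.026,0,0.254,1],[-0.106,-0.039,0,0.382,1],[-0.141,-0.052,0,0.509,1],[-0.176,-0.066,0,0.636,1]]}}

```text
time_s: 0.6
ee_pos: [318.9, 433.5, 213.6]
ee_rot: [-180.0, 0.0, 126.2]
force: [0.2, 0.2, -0.5]
gripper_width: 91.0
gripper_force: 0.0
```

Request:
{"fn": "apply_moves", "kwargs": {"deltas": [[-0.036,0.01,0,0.127,1],[-0.072,0.021,0,0.254,1],[-0.108,0.031,0,0.382,1],[-0.145,0.041,0,0.509,1],[-0.181,0.052,0,0.636,1]]}}

```text
time_s: 1.1
ee_pos: [468.2, 318.6, 213.6]
ee_rot: [-180.0, 0.0, 89.7]
force: [0.3, 1.1, -0.4]
gripper_width: 91.6
gripper_force: 0.0
```

Request:
{"fn": "apply_moves", "kwargs": {"deltas": [[0,0,0,0,1],[0,0,0,0,1]]}}

```text
time_s: 1.3
ee_pos: [467.4, 319.4, 213.4]
ee_rot: [-179.9, 0.0, 90.0]
force: [-0.1, 1.1, 0.7]
gripper_width: 91.1
gripper_force: 0.0
```

```bash
python3 - <<'E'
from h import *
s=env.state(); print(s['time_s'],s['ee_pos'],s['ee_rot'],s['force'])
C,I=shot("wrist","w0")
print([proj(C,p).round(0) for p in ([466,329,15],[466,329,75],[650,133,70])])
E
```

```text
1.3 [467.40887709 319.40353644 213.36322422] [-1.79915433e+02  1.21834563e-02  8.99520291e+01] [-0.10326416  1.0548971   0.67191448]
[array([323., 172.]), array([323., 182.]), array([460., 324.])]
```

View pics/w0.png

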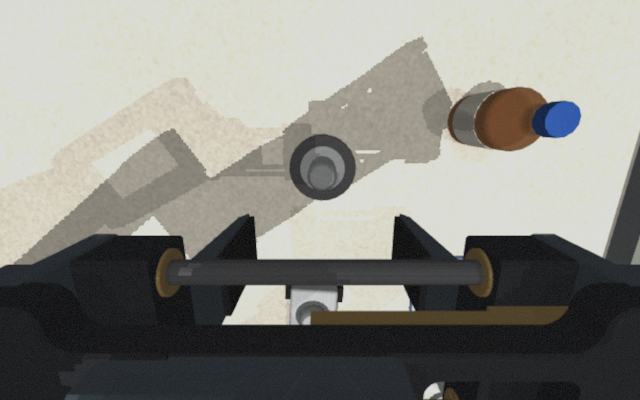

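The wrist view shows the gauge foot centred near (323,167) and the pin top near (322,174), a few pixels above the prediction. I'll refine this with edge fits on projected circles.

```bash
cat >> h.py <<'E'
from scipy.optimize import minimize
def fit(I,C,p,circles,span=10,sign=None):
    """(x,y) maximising mean |gradient| normal to the projected circles [(r,z)], searched within span mm; returns x,y,score,edge"""
    g=cv2.GaussianBlur(cv2.cvtColor(I,cv2.COLOR_BGR2GRAY),(0,0),.8).astype(np.float32)
    a=np.linspace(0,2*np.pi,72,endpoint=False); u=np.c_[np.cos(a),np.sin(a)]
    K,T=C
    def pr(P):
        q=(P-T[:3,3])@T[:3,:3]@K.T; return q[:,:2]/q[:,2:]
    def val(c):
        t=0
        for r,z in circles:
            A=[pr(np.c_[np.array(c)+(r+e)*u,np.full(len(a),z)]).astype(np.float32) for e in(-1.5,1.5)]
            S=[cv2.remap(g,x[None,:,0],x[None,:,1],cv2.INTER_LINEAR)[0] for x in A]
            t+=np.minimum(np.abs(S[1]-S[0]),40).mean()
        return t
    G=[(val((p[0]+i,p[1]+j)),p[0]+i,p[1]+j) for i in np.arange(-span,span+1,1.) for j in np.arange(-span,span+1,1.)]
    b=max(G); m=minimize(lambda c:-val(c),b[1:],method='Nelder-Mead',options=dict(initial_simplex=np.array([[0,0],[1,0],[0,1]])*.8+np.array(b[1:]),xatol=.05))
    return m.x.round(1),round(-m.fun,1)
E
python3 - <<'E'
from h import *
C=cam("top"); I=cv2.imread("pics/top0.png")
print("top")
for c in ([(45,15)],[(45,0)],[(13.5,75)]): print("g",c,fit(I,C,(466,329),c))
for n,p in dict(s1=(650,133),s2=(651,58),s3=(679,-27),s4=(681,-104)).items(): print(n,fit(I,C,p,[(24,70)]),fit(I,C,p,[(34,10)]),fit(I,C,p,[(24,70),(34,10),(19,70)]))
for p in((451,111),(446,27),(439,-58),(433,-144)): print("port",fit(I,C,p,[(25,30)]))
C=cam("wrist"); I=cv2.imread("pics/w0.png")
for c in ([(45,15)],[(45,0)],[(13.5,75)],[(17.5,69)]): print("w g",c,fit(I,C,(466,332),c))
E
```

```text
top
g [(45, 15)] (array([466.8, 329.1]), np.float64(26.5))
g [(45, 0)] (array([466.8, 333.8]), np.float64(24.7))
g [(13.5, 75)] (array([466.7, 331.7]), np.float64(21.5))
s1 (array([643.6, 126.6]), np.float64(14.7)) (array([650.4, 134.5]), np.float64(8.2)) (array([652.6, 130.9]), np.float64(30.0))
s2 (array([646.8,  56. ]), np.float64(16.7)) (array([647.3,  68. ]), np.float64(9.0)) (array([648.1,  57.2]), np.float64(33.0))
s3 (array([672.3, -27.4]), np.float64(17.2)) (array([681.6, -36. ]), np.float64(9.0)) (array([674.4, -26.6]), np.float64(35.0))
s4 (array([ 676.1, -102.8]), np.float64(16.9)) (array([687.1, -94.9]), np.float64(10.4)) (array([ 682.3, -102.8]), np.float64(35.7))
port (array([451.4, 112.3]), np.float64(24.4))
port (array([445.3,  27.1]), np.float64(23.9))
port (array([439.3, -57.9]), np.float64(25.2))
port (array([ 433. , -142.6]), np.float64(25.2))
w g [(45, 15)] (array([465., 335.]), np.float64(40.0))
w g [(45, 0)] (array([464.1, 333.4]), np.float64(40.0))
w g [(13.5, 75)] (array([464.4, 334.9]), np.float64(20.7))
w g [(17.5, 69)] (array([464.5, 339.6]), np.float64(22.6))
```

```bash
python3 - <<'E'
from h import *
go(651,85,160)
E
```

```text
[[-0.0336, 0.0263, 0.0076, 0.0001], [-0.0672, 0.0526, 0.0153, 0.0001], [-0.1007, 0.0789, 0.0229, 0.0002], [-0.1343, 0.1052, 0.0306, 0.0003], [-0.1679, 0.1315, 0.0382, 0.0003]]
[[-0.0336, 0.0263, 0.0076, 0.0001], [-0.0671, 0.0526, 0.0153, 0.0001]]
```

Request:
{"fn": "apply_moves", "kwargs": {"deltas": [[-0.034,0.026,0.008,0,1],[-0.067,0.053,0.015,0,1],[-0.101,0.079,0.023,0,1],[-0.134,0.105,0.031,0,1],[-0.168,0.131,0.038,0,1]]}}

```text
time_s: 1.85
ee_pos: [598.2, 152.2, 175.6]
ee_rot: [-180.0, -0.0, 90.2]
force: [0.3, 0.7, -0.7]
gripper_width: 91.3
gripper_force: 0.0
```

Request:
{"fn": "apply_moves", "kwargs": {"deltas": [[-0.034,0.026,0.008,0,1],[-0.067,0.053,0.015,0,1],[-0.067,0.053,0.015,0,1],[-0.067,0.053,0.015,0,1]]}}

```text
time_s: 2.25
ee_pos: [650.8, 85.7, 160.3]
ee_rot: [-179.9, -0.0, 90.0]
force: [-1.2, -0.7, -0.6]
gripper_width: 91.3
gripper_force: 0.0
```

```bash
python3 - <<'E'
from h import *
print(env.state()['ee_pos'])
C,I=shot("wrist","w1")
for c in ([(24,70)],[(19,70)],[(34,10)],[(34,0)],[(24,70),(34,10)],[(24,70),(34,10),(19,70)]): print(c,fit(I,C,(651,134),c))
E
```

```text
[650.82170488  85.67622498 160.31375323]
[(24, 70)] (array([644.5, 130.5]), np.float64(22.7))
[(19, 70)] (array([651. , 138.4]), np.float64(36.3))
[(34, 10)] (array([641.2, 127.4]), np.float64(23.9))
[(34, 0)] (array([642.1, 126.5]), np.float64(22.7))
[(24, 70), (34, 10)] (array([640.9, 128.5]), np.float64(42.9))
[(24, 70), (34, 10), (19, 70)] (array([651.1, 138.3]), np.float64(70.2))
```

View pics/w1.png

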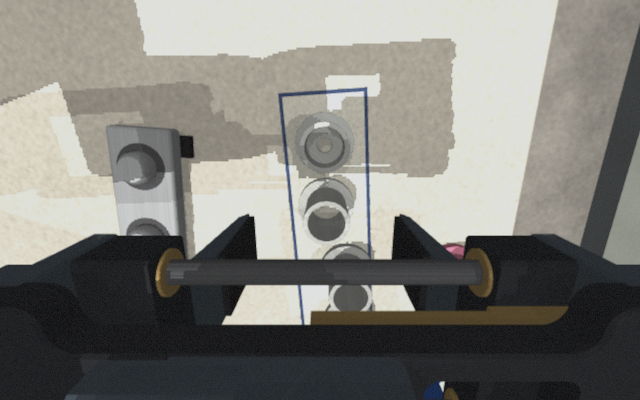

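The picture shows sleeve 1's rim at about (324,147), with an inner ring visible. Sleeves 2 and 3 are below it at (327,221) and (350,294). I'll now descend over sleeve 1.

Request:
{"fn": "apply_moves", "kwargs": {"deltas": [[0.025,0,0,0,1],[0.05,0,0,0,1],[0.05,0,0.042,0,1],[0.05,0,0.084,0,1],[0.05,0,0.125,0,1]]}}

```text
time_s: 2.8
ee_pos: [650.3, 137.7, 35.8]
ee_rot: [179.9, -0.0, 90.2]
force: [0.8, 0.1, -1.0]
gripper_width: 91.2
gripper_force: 0.0
```

Request:
{"fn": "apply_moves", "kwargs": {"deltas": [[0,0,0,0,1],[0,0,0,0,-0.2],[0,0,0,0,-0.4],[0,0,0,0,-0.6],[0,0,0,0,-0.6]], "grip_force": 20}}

```text
time_s: 3.3
ee_pos: [652.4, 135.2, 38.1]
ee_rot: [179.8, -0.0, 90.0]
force: [0.6, 0.1, -0.4]
gripper_width: 62.1
gripper_force: 0.0
```

Request:
{"fn": "apply_moves", "kwargs": {"deltas": [[0,0,0,0,-0.6],[0,0,0,0,-0.6],[0,0,0,0,-0.6]]}}

```text
time_s: 3.6
ee_pos: [651.5, 134.9, 36.7]
ee_rot: [180.0, -0.0, 90.0]
force: [-1.4, 0.3, 4.2]
gripper_width: 48.6
gripper_force: 20.0
```

Request:
{"fn": "apply_moves", "kwargs": {"deltas": [[0,0,-0.02,0,-0.6],[0,0,-0.06,0,-0.6],[0,0,-0.1,0,-0.6],[0,0,-0.13,0,-0.6],[0,0,-0.13,0,-0.6]]}}

```text
time_s: 4.1
ee_pos: [654.1, 135.3, 170.7]
ee_rot: [179.5, -0.1, 90.0]
force: [0.7, 0.5, -2.2]
gripper_width: 48.3
gripper_force: 20.0
```

Request:
{"fn": "apply_moves", "kwargs": {"deltas": [[0.02,-0.025,0,0,-0.6],[0.05,-0.062,0,0,-0.6],[0.08,-0.1,0,0,-0.6],[0.11,-0.138,0,0,-0.6],[0.135,-0.168,0,0,-0.6]]}}

```text
time_s: 4.6
ee_pos: [480.0, 270.4, 163.7]
ee_rot: [-179.8, 0.1, 90.0]
force: [1.1, 0.1, -2.3]
gripper_width: 48.6
gripper_force: 20.0
```

Request:
{"fn": "apply_moves", "kwargs": {"deltas": [[0.014,-0.018,0,0,-0.6],[0.014,-0.018,0,0,-0.6],[0.014,-0.018,0,0,-0.6],[0.014,-0.018,0,0,-0.6]]}}

```text
time_s: 5.0
ee_pos: [465.9, 283.2, 165.0]
ee_rot: [-180.0, 0.1, 90.0]
force: [-0.2, -0.3, -1.7]
gripper_width: 48.5
gripper_force: 20.0
```

```bash
cat >> h.py <<'E'
def look(name,z=None):
    for _ in range(1): s=env.state()
    print(s['time_s'],np.round(s['ee_pos'],1),np.round(s['ee_rot'],1),'F',np.round(s['force'],1),s['gripper_width'].__round__(1))
    return shot("wrist",name)
E
python3 - <<'E'
from h import *
C,I=look("w2"); p=C[1]; t=env.state()['ee_pos']
for c in ([(45,15)],[(45,0)],[(13.5,75)],[(17.5,69)],[(13.5,75),(45,15)]): print(c,fit(I,C,(465,334),c,8))
z=t[2]+34
for c in ([(24,z)],[(19,z)],[(24,z),(19,z)],[(34,z-60)],[(24,z),(34,z-60)]): print("held",c,fit(I,C,t[:2],c,7)[0]-t[:2])
E
```

```text
5.0 [465.9 283.2 165. ] [-1.8e+02  1.0e-01  9.0e+01] F [-0.2 -0.3 -1.7] 48.5
[(45, 15)] (array([464.4, 335.4]), np.float64(35.6))
[(45, 0)] (array([464.7, 333.4]), np.float64(35.4))
[(13.5, 75)] (array([464.7, 334.6]), np.float64(31.3))
[(17.5, 69)] (array([464.8, 334.4]), np.float64(33.7))
[(13.5, 75), (45, 15)] (array([464.7, 334.6]), np.float64(66.6))
held [(24, np.float64(199.24288815919869))] [0.27388347 3.73784757]
held [(19, np.float64(199.24288815919869))] [5.27388347 5.43784757]
held [(24, np.float64(199.24288815919869)), (19, np.float64(199.24288815919869))] [-0.42611653  4.03784757]
held [(34, np.float64(139.24288815919869))] [-0.22611653  5.03784757]
held [(24, np.float64(199.24288815919869)), (34, np.float64(139.24288815919869))] [-0.42611653  4.53784757]
```

View pics/w2.png

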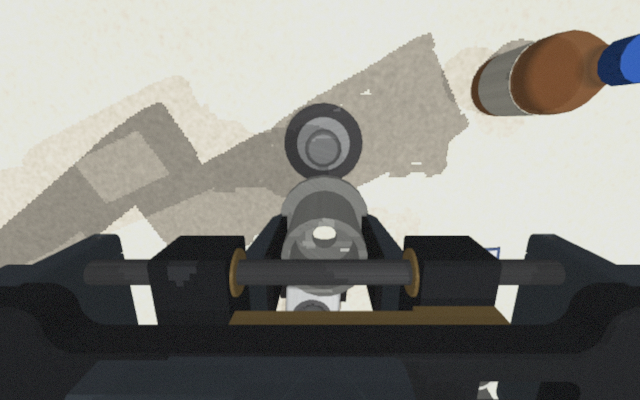

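Held sleeve and pin measured consistently: gauge about (464.7,334.8) and held offset about (-0.3,+3.7), so the target TCP is (465.0,331.1).

Request:
{"fn": "apply_moves", "kwargs": {"deltas": [[0.024,0,0,0,-0.6],[0.047,0,0,0,-0.6],[0.047,0,0.025,0,-0.6],[0.047,0,0.05,0,-0.6],[0.047,0,0.05,0,-0.6]]}}

```text
time_s: 5.55
ee_pos: [463.9, 328.8, 112.3]
ee_rot: [-179.6, 0.3, 89.9]
force: [-0.0, -1.0, -2.9]
gripper_width: 48.6
gripper_force: 20.0
```

Request:
{"fn": "apply_moves", "kwargs": {"deltas": [[0,0,0.003,0,-0.6],[0,0,0.006,0,-0.6],[0,0,0.009,0,-0.6],[0,0,0.012,0,-0.6],[0,0,0.012,0,-0.6]]}}

```text
time_s: 6.05
ee_pos: [465.3, 330.8, 104.0]
ee_rot: [-180.0, -0.0, 90.0]
force: [-0.7, -0.2, -2.9]
gripper_width: 48.3
gripper_force: 20.0
```

Request:
{"fn": "apply_moves", "kwargs": {"deltas": [[0,0,0.004,0,-0.6],[0,0,0.008,0,-0.6],[0,0,0.012,0,-0.6],[0,0,0.016,0,-0.6],[0,0,0.018,0,-0.6]]}}

```text
time_s: 6.55
ee_pos: [465.1, 330.8, 85.3]
ee_rot: [-180.0, 0.0, 90.0]
force: [1.4, -0.2, -2.1]
gripper_width: 48.3
gripper_force: 20.0
```

Request:
{"fn": "apply_moves", "kwargs": {"deltas": [[0,0,0.001,0,-0.6],[0,0,0.002,0,-0.6],[0,0,0.003,0,-0.6],[0,0,0.004,0,-0.6],[0,0,0.004,0,-0.6]]}}

```text
time_s: 7.05
ee_pos: [465.3, 330.9, 81.9]
ee_rot: [-180.0, -0.0, 90.0]
force: [-0.6, -0.6, -2.3]
gripper_width: 48.5
gripper_force: 20.0
```

Request:
{"fn": "apply_moves", "kwargs": {"deltas": [[0,0,0.001,0,-0.6],[0,0,0.002,0,-0.6],[0,0,0.003,0,-0.6],[0,0,0.003,0,-0.6]], "grip_force": 8}}

```text
time_s: 7.45
ee_pos: [465.6, 331.2, 81.0]
ee_rot: [179.9, -0.1, 90.0]
force: [-3.7, -0.5, 8.8]
gripper_width: 48.9
gripper_force: 8.0
```

Request:
{"fn": "apply_moves", "kwargs": {"deltas": [[0,0,0,0,0.25],[0,0,0,0,0.25],[0,0,0,0,0.25],[0,0,0,0,0.25]]}}

```text
time_s: 7.85
ee_pos: [465.4, 330.9, 78.8]
ee_rot: [-180.0, 0.0, 90.0]
force: [0.5, 0.3, -0.8]
gripper_width: 56.7
gripper_force: 0.0
```

```bash
python3 - <<'E'
from h import *
C,I=look("w3"); J=cv2.resize(I[90:330,200:440],None,fx=2,fy=2); cv2.imwrite("pics/w3c.png",J)
for z in (115,85): print(z,fit(I,C,(465,335),[(24,z),(34,z-60)],6))
C,I=shot("scene","sc3"); q=proj(C,(465,333,50)).astype(int); J=cv2.resize(I[q[1]-60:q[1]+60,q[0]-60:q[0]+60],None,fx=4,fy=4); cv2.imwrite("pics/sc3c.png",J)
cv2.imwrite("pics/m3.png",np.hstack([cv2.imread("pics/w3c.png")[:300],J[100:400]])[:, :800])
E
```

```text
7.85 [465.4 330.9  78.8] [-180.    0.   90.] F [ 0.5  0.3 -0.8] 56.7
115 (array([465.6, 333.7]), np.float64(59.5))
85 (array([466.2, 331.9]), np.float64(30.3))
```

View pics/m3.png

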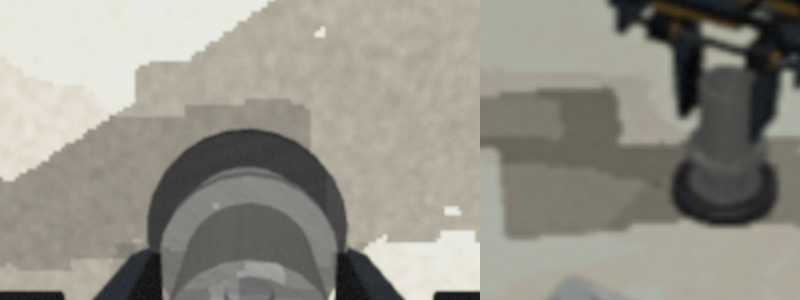

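```bash
cat >> h.py <<'E'
def height(I,C,p,span=3):
    """best fit of a sleeve (rim+flange) over heights of its lower end"""
    return [(z,*fit(I,C,p,[(24,z+70),(34,z+10)],span)) for z in (15,30,40,45,50)]
E
python3 - <<'E'
from h import *
C,I=look(None)
I=cv2.imread("pics/w3.png")
for r in height(I,C,(465.5,333.5)): print(r)
C=cam("scene"); I=cv2.imread("pics/sc3.png")
for r in height(I,C,(465.5,332)): print(r)
E
```

```text
7.95 [465.4 330.9  78.7] [-180.    0.   90.] F [-0.6  0.7 -0.3] 56.5
(15, array([466.5, 331.8]), np.float64(30.2))
(30, array([465.6, 330.1]), np.float64(49.7))
(40, array([466.1, 333.2]), np.float64(59.8))
(45, array([465.5, 333.7]), np.float64(59.5))
(50, array([465.5, 337.1]), np.float64(52.8))
(15, array([463.5, 321.4]), np.float64(14.4))
(30, array([457.6, 345.6]), np.float64(19.5))
(40, array([464.1, 333.6]), np.float64(19.9))
(45, array([467.4, 326.9]), np.float64(20.1))
(50, array([460.3, 337.7]), np.float64(21.9))
```

Request:
{"fn": "apply_moves", "kwargs": {"deltas": [[0,0,0,0,-0.6],[0,0,0,0,-0.6],[0,0,0,0,-0.6],[0,0,0,0,-0.6],[0,0,0,0,-0.6]], "grip_force": 20}}

```text
time_s: 8.5
ee_pos: [465.4, 331.0, 78.9]
ee_rot: [180.0, -0.0, 90.0]
force: [1.1, 1.2, -0.9]
gripper_width: 48.4
gripper_force: 20.0
```

Request:
{"fn": "apply_moves", "kwargs": {"deltas": [[0,0,-0.02,0,-0.6],[0,0,-0.05,0,-0.6],[0,0,-0.08,0,-0.6],[0,0,-0.08,0,-0.6]]}}

```text
time_s: 8.9
ee_pos: [467.5, 332.4, 162.8]
ee_rot: [179.6, -0.3, 90.0]
force: [-0.2, 0.9, -2.5]
gripper_width: 48.4
gripper_force: 20.0
```

```bash
python3 - <<'E'
from h import *
s=env.state(); print(s['ee_pos'],s['gripper_width'],s['force'])
C=cam("top"); P=[back(C,q,26) for q in ((367,219),(427,223),(425,282),(365,278))]; print(np.round(P)); c=np.mean(P,0)[:2]; print(c)
u=np.array([-.066,-.998]); v=np.array([.998,-.066])
for i in(1,-1):
  for j in(1,-1): print(i,j,(c+42*i*u+42*j*v).round(0))
t=c+42*u+42*v
go(t[0],t[1],s['ee_pos'][2],step=47)
E
```

```text
[467.47491627 332.40871906 162.78882703] 48.405424362941 [-0.21343584  0.8559156  -2.48432862]
[[ 543. -229.   26.]
 [ 531. -410.   26.]
 [ 357. -398.   26.]
 [ 369. -220.   26.]]
[ 449.93861354 -314.24216252]
1 1 [ 489. -359.]
1 -1 [ 405. -353.]
-1 1 [ 495. -275.]
-1 -1 [ 411. -270.]
[[-0.0461, 0.0014, 0.0, -0.0], [-0.0922, 0.0029, 0.0, -0.0], [-0.1383, 0.0043, 0.0, -0.0], [-0.1844, 0.0058, 0.0, -0.0], [-0.2304, 0.0072, 0.0, -0.0]]
[[-0.0461, 0.0014, 0.0, -0.0], [-0.0922, 0.0029, 0.0, -0.0], [-0.1383, 0.0043, 0.0, -0.0], [-0.1844, 0.0058, 0.0, -0.0], [-0.2304, 0.0072, 0.0, -0.0]]
[[-0.0461, 0.0014, 0.0, -0.0], [-0.0922, 0.0029, 0.0, -0.0], [-0.1383, 0.0043, 0.0, -0.0], [-0.1844, 0.0058, 0.0, -0.0], [-0.2304, 0.0072, 0.0, -0.0]]
```

Request:
{"fn": "apply_moves", "kwargs": {"deltas": [[-0.046,0.001,0,0,-0.6],[-0.092,0.003,0,0,-0.6],[-0.138,0.004,0,0,-0.6],[-0.184,0.006,0,0,-0.6],[-0.23,0.007,0,0,-0.6]]}}

```text
time_s: 9.4
ee_pos: [471.2, 99.1, 157.4]
ee_rot: [-179.9, 0.0, 90.0]
force: [0.8, -0.5, -1.6]
gripper_width: 47.8
gripper_force: 20.0
```

Request:
{"fn": "apply_moves", "kwargs": {"deltas": [[-0.046,0.001,0,0,-0.6],[-0.092,0.003,0,0,-0.6],[-0.138,0.004,0,0,-0.6],[-0.184,0.006,0,0,-0.6],[-0.23,0.007,0,0,-0.6]]}}

```text
time_s: 9.9
ee_pos: [478.2, -130.6, 157.4]
ee_rot: [-179.9, -0.1, 90.0]
force: [1.5, -0.4, -1.2]
gripper_width: 48.7
gripper_force: 20.0
```

Request:
{"fn": "apply_moves", "kwargs": {"deltas": [[-0.046,0.001,0,0,-0.6],[-0.092,0.003,0,0,-0.6],[-0.138,0.004,0,0,-0.6],[-0.184,0.006,0,0,-0.6],[-0.23,0.007,0,0,-0.6]]}}

```text
time_s: 10.4
ee_pos: [485.4, -360.4, 156.9]
ee_rot: [-179.9, -0.1, 90.0]
force: [1.2, -0.3, -2.9]
gripper_width: 48.0
gripper_force: 20.0
```

Request:
{"fn": "apply_moves", "kwargs": {"deltas": [[0,0,0,0,-0.6],[0,0,0.035,0,-0.6],[0,0,0.075,0,-0.6],[0,0,0.105,0,-0.6],[0,0,0.105,0,-0.6]]}}

```text
time_s: 10.9
ee_pos: [482.5, -355.6, 48.2]
ee_rot: [-179.4, -0.5, 90.0]
force: [-1.0, 0.3, -2.5]
gripper_width: 48.3
gripper_force: 20.0
```

Request:
{"fn": "apply_moves", "kwargs": {"deltas": [[0,0,0.004,0,-0.6],[0,0,0.008,0,-0.6],[0,0,0.012,0,-0.6],[0,0,0.012,0,-0.6]]}}

```text
time_s: 11.3
ee_pos: [486.6, -359.1, 42.5]
ee_rot: [180.0, 0.0, 90.0]
force: [-0.3, 0.7, -1.7]
gripper_width: 48.5
gripper_force: 20.0
```

Request:
{"fn": "apply_moves", "kwargs": {"deltas": [[0,0,0.002,0,-0.6],[0,0,0.002,0,0.45],[0,0,0.002,0,0.45],[0,0,0.002,0,0.45],[0,0,0.002,0,0.45]]}}

```text
time_s: 11.8
ee_pos: [486.6, -359.2, 40.3]
ee_rot: [180.0, 0.0, 90.0]
force: [0.1, -1.1, -0.2]
gripper_width: 66.3
gripper_force: 0.0
```

Request:
{"fn": "apply_moves", "kwargs": {"deltas": [[0,0,-0.01,0,0.45],[0,0,-0.04,0,0.45],[0,0,-0.08,0,0.45],[0,0,-0.12,0,0.45],[0,0,-0.12,0,1]]}}

```text
time_s: 12.3
ee_pos: [489.4, -361.4, 167.1]
ee_rot: [179.4, 0.5, 90.0]
force: [0.4, -0.2, -1.0]
gripper_width: 71.4
gripper_force: 0.0
```

Request:
{"fn": "apply_moves", "kwargs": {"deltas": [[0.041,0.018,0,0,1],[0.082,0.037,0,0,1],[0.123,0.055,0,0,1],[0.164,0.073,0,0,1],[0.205,0.092,0,0,1]]}}

```text
time_s: 12.8
ee_pos: [578.5, -152.4, 159.9]
ee_rot: [-180.0, -0.0, 90.0]
force: [-0.0, -0.0, 0.5]
gripper_width: 91.2
gripper_force: 0.0
```

Request:
{"fn": "apply_moves", "kwargs": {"deltas": [[0.041,0.018,0,0,1],[0.082,0.037,0,0,1],[0.123,0.055,0,0,1],[0.164,0.073,0,0,1],[0.164,0.073,0,0,1]]}}

```text
time_s: 13.3
ee_pos: [652.9, 15.1, 159.5]
ee_rot: [179.9, -0.1, 90.3]
force: [-0.5, -0.9, -0.3]
gripper_width: 91.1
gripper_force: 0.0
```

Request:
{"fn": "apply_moves", "kwargs": {"deltas": [[0,0,0,0,1],[0,0,0,0,1]]}}

```text
time_s: 13.5
ee_pos: [650.8, 9.0, 159.8]
ee_rot: [-180.0, 0.0, 90.0]
force: [0.1, 0.3, 0.2]
gripper_width: 91.1
gripper_force: 0.0
```

```bash
python3 - <<'E'
from h import *
C,I=look("w4")
for c in ([(19,70)],[(34,10),(19,70)],[(24,70),(34,10),(19,70)]): print(c,fit(I,C,(651,62),c,15))
C,I=shot("top","top4")
J=cv2.resize(I[150:300,220:440],None,fx=2,fy=2); cv2.imwrite("pics/m4.png",np.hstack([cv2.convertScaleAbs(J,alpha=1.6),cv2.imread("pics/w4.png")[0:300,200:480]]))
E
```

```text
13.5 [650.8   9.  159.8] [-180.    0.   90.] F [0.1 0.3 0.2] 91.1
[(19, 70)] (array([652.9,  63. ]), np.float64(36.4))
[(34, 10), (19, 70)] (array([652.9,  63. ]), np.float64(53.2))
[(24, 70), (34, 10), (19, 70)] (array([653. ,  62.8]), np.float64(69.7))
```

View pics/m4.png

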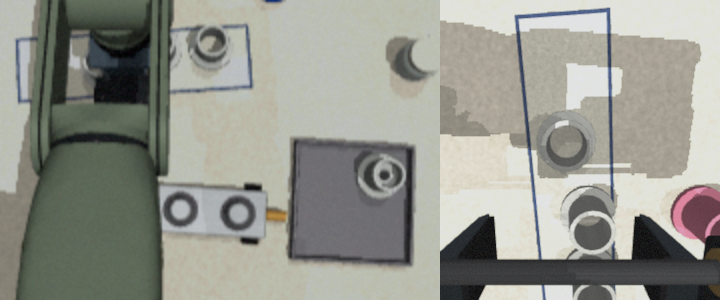

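Sleeve 1 stands in the far right quarter of the tray. Sleeve 2 is at wrist-crop pixel (568,142) and fits at (653,63).

Request:
{"fn": "apply_moves", "kwargs": {"deltas": [[0.025,0.001,0,0,1],[0.0495,0.0015,0,0,1],[0.0495,0.0015,0.042,0,1],[0.0495,0.0015,0.084,0,1],[0.0495,0.0015,0.124,0,1]]}}

```text
time_s: 14.1
ee_pos: [652.6, 58.3, 35.1]
ee_rot: [179.9, 0.0, 89.9]
force: [-0.2, -0.8, -0.6]
gripper_width: 91.2
gripper_force: 0.0
```

Request:
{"fn": "apply_moves", "kwargs": {"deltas": [[0,0,0,0,1],[0,0,0,0,-0.2],[0,0,0,0,-0.4],[0,0,0,0,-0.6],[0,0,0,0,-0.6]], "grip_force": 20}}

```text
time_s: 14.6
ee_pos: [654.0, 59.4, 37.9]
ee_rot: [179.8, -0.0, 90.0]
force: [-0.2, 0.5, -0.1]
gripper_width: 62.0
gripper_force: 0.0
```

Request:
{"fn": "apply_moves", "kwargs": {"deltas": [[0,0,0,0,-0.6],[0,0,0,0,-0.6],[0,0,0,0,-0.6]]}}

```text
time_s: 14.9
ee_pos: [653.1, 59.5, 36.7]
ee_rot: [180.0, -0.0, 90.0]
force: [-0.5, -0.6, 4.4]
gripper_width: 48.8
gripper_force: 20.0
```

Request:
{"fn": "apply_moves", "kwargs": {"deltas": [[0,0,-0.02,0,-0.6],[0,0,-0.06,0,-0.6],[0,0,-0.1,0,-0.6],[0,0,-0.13,0,-0.6],[0,0,-0.13,0,-0.6]]}}

```text
time_s: 15.4
ee_pos: [655.5, 59.7, 170.4]
ee_rot: [179.5, -0.0, 90.0]
force: [0.6, 0.2, -3.5]
gripper_width: 48.7
gripper_force: 20.0
```

```bash
python3 - <<'E'
from h import *
s=env.state();print(s['ee_pos'])
go(465.2,283.5,166,start=(652.9,59.4,166,90))
E
```

```text
[655.45439079  59.69463262 170.42323052]
[[0.032, -0.0268, -0.0, -0.0], [0.064, -0.0536, -0.0, -0.0], [0.096, -0.0804, -0.0, -0.0], [0.1281, -0.1073, -0.0, -0.0], [0.1601, -0.1341, -0.0, -0.0]]
[[0.032, -0.0268, -0.0, -0.0], [0.064, -0.0536, -0.0, -0.0]]
```

Request:
{"fn": "apply_moves", "kwargs": {"deltas": [[0.032,-0.027,0,0,-0.6],[0.064,-0.054,0,0,-0.6],[0.096,-0.08,0,0,-0.6],[0.128,-0.107,0,0,-0.6],[0.16,-0.134,0,0,-0.6]]}}

```text
time_s: 15.9
ee_pos: [516.4, 220.0, 163.3]
ee_rot: [-179.8, 0.1, 90.0]
force: [0.7, 0.4, -3.2]
gripper_width: 48.4
gripper_force: 20.0
```

Request:
{"fn": "apply_moves", "kwargs": {"deltas": [[0.032,-0.027,0,0,-0.6],[0.064,-0.054,0,0,-0.6],[0.064,-0.054,0,0,-0.6],[0.064,-0.054,0,0,-0.6],[0.064,-0.054,0,0,-0.6]]}}

```text
time_s: 16.4
ee_pos: [464.9, 282.6, 164.7]
ee_rot: [-179.9, 0.1, 90.0]
force: [0.6, -0.0, -3.0]
gripper_width: 48.4
gripper_force: 20.0
```

```bash
cat >> h.py <<'E'
def chk(name):
    C,I=look(name); t=env.state()['ee_pos']; z=t[2]+34
    g,_=fit(I,C,(464.8,334.8),[(13.5,75),(45,15)],6); h,_=fit(I,C,t[:2]+[0,3],[(24,z),(34,z-60)],5)
    print("gauge",g,"held off",(h-t[:2]).round(1),"move (ty,tx)",(g-h).round(1))
E
python3 - <<'E'
from h import *
chk("w5")
E
```

```text
16.4 [464.9 282.6 164.7] [-1.799e+02  1.000e-01  9.000e+01] F [ 0.6 -0.  -3. ] 48.4
gauge [464.7 334.6] held off [-0.2  4.4] move (ty,tx) [-0.3 47.8]
```

Request:
{"fn": "apply_moves", "kwargs": {"deltas": [[0.024,0,0,0,-0.6],[0.0475,0,0,0,-0.6],[0.0475,0,0.025,0,-0.6],[0.0475,0,0.05,0,-0.6],[0.0475,0,0.05,0,-0.6]]}}

```text
time_s: 16.95
ee_pos: [463.3, 328.4, 112.3]
ee_rot: [-179.6, 0.3, 89.9]
force: [-0.4, -1.0, -3.0]
gripper_width: 48.6
gripper_force: 20.0
```

Request:
{"fn": "apply_moves", "kwargs": {"deltas": [[0,0,0.003,0,-0.6],[0,0,0.006,0,-0.6],[0,0,0.009,0,-0.6],[0,0,0.012,0,-0.6],[0,0,0.012,0,-0.6]], "grip_force": 15}}

```text
time_s: 17.45
ee_pos: [464.8, 330.8, 104.0]
ee_rot: [-180.0, -0.0, 90.0]
force: [0.1, -0.3, -3.2]
gripper_width: 48.5
gripper_force: 15.0
```

Request:
{"fn": "apply_moves", "kwargs": {"deltas": [[0,0,0.005,0,-0.6],[0,0,0.01,0,-0.6],[0,0,0.015,0,-0.6],[0,0,0.02,0,-0.6],[0,0,0.02,0,-0.6]]}}

```text
time_s: 17.95
ee_pos: [464.3, 330.6, 82.9]
ee_rot: [-179.9, 0.1, 90.0]
force: [0.3, 0.2, -3.2]
gripper_width: 48.4
gripper_force: 15.0
```

Request:
{"fn": "apply_moves", "kwargs": {"deltas": [[0,0,0.002,0,-0.6],[0,0,0.004,0,-0.6],[0,0,0.005,0,-0.6],[0,0,0.005,0,-0.6]], "grip_force": 8}}

```text
time_s: 18.35
ee_pos: [464.8, 330.9, 78.9]
ee_rot: [-180.0, 0.0, 90.0]
force: [-0.3, 0.5, -2.7]
gripper_width: 48.6
gripper_force: 8.0
```

Request:
{"fn": "apply_moves", "kwargs": {"deltas": [[0,0,0.002,0,-0.6],[0,0,0.004,0,-0.6],[0,0,0.006,0,-0.6],[0,0,0.008,0,-0.6],[0,0,0.008,0,-0.6]]}}

```text
time_s: 18.85
ee_pos: [464.7, 330.8, 70.6]
ee_rot: [-180.0, 0.0, 90.0]
force: [0.4, 0.8, -2.9]
gripper_width: 48.8
gripper_force: 8.0
```

Request:
{"fn": "apply_moves", "kwargs": {"deltas": [[0,0,0.004,0,-0.6],[0,0,0.008,0,-0.6],[0,0,0.012,0,-0.6],[0,0,0.016,0,-0.6],[0,0,0.016,0,-0.6]]}}

```text
time_s: 19.35
ee_pos: [464.4, 330.7, 54.1]
ee_rot: [-179.9, 0.0, 90.0]
force: [-0.2, 0.1, -3.3]
gripper_width: 48.6
gripper_force: 8.0
```

Request:
{"fn": "apply_moves", "kwargs": {"deltas": [[0,0,0.002,0,-0.6],[0,0,0.003,0,-0.6],[0,0,0.005,0,-0.6],[0,0,0.005,0,-0.6]]}}

```text
time_s: 19.75
ee_pos: [464.9, 331.2, 51.3]
ee_rot: [180.0, -0.1, 90.0]
force: [-2.0, -1.6, 4.0]
gripper_width: 49.0
gripper_force: 8.0
```

Request:
{"fn": "apply_moves", "kwargs": {"deltas": [[0,0,0,0,0.25],[0,0,0,0,0.25],[0,0,0,0,0.25],[0,0,0,0,0.25]]}}

```text
time_s: 20.15
ee_pos: [465.0, 331.0, 50.0]
ee_rot: [180.0, -0.0, 90.0]
force: [0.5, -0.4, 0.5]
gripper_width: 57.1
gripper_force: 0.0
```

Request:
{"fn": "apply_moves", "kwargs": {"deltas": [[0,0,0,0,-0.6],[0,0,0,0,-0.6],[0,0,0,0,-0.6],[0,0,0,0,-0.6],[0,0,0,0,-0.6]], "grip_force": 20}}

```text
time_s: 20.65
ee_pos: [464.9, 330.9, 49.9]
ee_rot: [180.0, -0.0, 90.0]
force: [-0.4, -0.6, -0.8]
gripper_width: 48.5
gripper_force: 20.0
```

Request:
{"fn": "apply_moves", "kwargs": {"deltas": [[0,0,-0.02,0,-0.6],[0,0,-0.05,0,-0.6],[0,0,-0.08,0,-0.6],[0,0,-0.1,0,-0.6],[0,0,-0.1,0,-0.6]]}}

```text
time_s: 21.15
ee_pos: [466.3, 331.9, 152.5]
ee_rot: [179.7, -0.2, 90.0]
force: [-0.1, 0.5, -3.3]
gripper_width: 48.6
gripper_force: 20.0
```

```bash
python3 - <<'E'
from h import *
go(450,64,150,start=(464.9,330.9,150,90))
E
```

```text
[[-0.0445, -0.0025, -0.0, -0.0], [-0.089, -0.005, -0.0, -0.0], [-0.1334, -0.0074, -0.0, -0.0], [-0.1779, -0.0099, -0.0, -0.0], [-0.2224, -0.0124, -0.0, -0.0]]
[[-0.0445, -0.0025, -0.0, -0.0]]
```

Request:
{"fn": "apply_moves", "kwargs": {"deltas": [[-0.045,-0.003,0,0,-0.6],[-0.089,-0.005,0,0,-0.6],[-0.134,-0.008,0,0,-0.6],[-0.178,-0.01,0,0,-0.6],[-0.222,-0.012,0,0,-0.6]]}}

```text
time_s: 21.65
ee_pos: [451.3, 107.1, 148.2]
ee_rot: [-179.8, 0.0, 90.0]
force: [1.5, -0.0, -3.5]
gripper_width: 48.2
gripper_force: 20.0
```

Request:
{"fn": "apply_moves", "kwargs": {"deltas": [[-0.045,-0.003,0,0,-0.6],[-0.045,-0.003,0,0,-0.6],[-0.045,-0.003,0,0,-0.6],[-0.045,-0.003,0,0,-0.6]]}}

```text
time_s: 22.05
ee_pos: [449.5, 64.6, 149.1]
ee_rot: [-179.9, -0.0, 90.0]
force: [0.0, -0.1, -2.8]
gripper_width: 48.2
gripper_force: 20.0
```

```bash
python3 - <<'E'
from h import *
C,I=look("w6"); t=env.state()['ee_pos']
for c in ([(25,30)],[(13.5,48)],[(13.5,48),(25,30)],[(17.5,42)],[(13.5,48),(17.5,30)]): print(c,fit(I,C,(450,114),c,8))
z=t[2]+35; h,_=fit(I,C,t[:2]+[0,3],[(24,z),(34,z-60)],5); print("held",h-t[:2],h)
ring(I,C,(450,114,48),13.5)
cv2.imwrite("pics/w6c.png",cv2.resize(I[60:300,220:430],None,fx=2,fy=2))
E
```

```text
22.05 [449.5  64.6 149.1] [-179.9   -0.    90. ] F [ 0.  -0.1 -2.8] 48.2
[(25, 30)] (array([449.2, 113.2]), np.float64(40.0))
[(13.5, 48)] (array([449.5, 113.4]), np.float64(27.9))
[(13.5, 48), (25, 30)] (array([449.5, 113.4]), np.float64(67.9))
[(17.5, 42)] (array([449.6, 114.1]), np.float64(22.5))
[(13.5, 48), (17.5, 30)] (array([449.4, 113.5]), np.float64(54.8))
held [0.42729599 3.18400066] [450.1  68.1]
```

View pics/w6c.png

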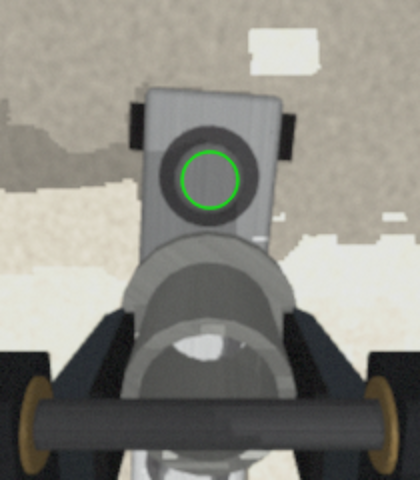

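The green ring coincides with port 1's spigot, at crop (210,180). The fit is (449.5,113.4), so the TCP target is about (449.8,110.2).

Request:
{"fn": "apply_moves", "kwargs": {"deltas": [[0.023,0,0,0,-0.6],[0.046,0,0,0,-0.6],[0.046,0,0.03,0,-0.6],[0.046,0,0.06,0,-0.6],[0.046,0,0.06,0,-0.6]]}}

```text
time_s: 22.6
ee_pos: [446.5, 110.7, 86.6]
ee_rot: [-179.5, 0.1, 90.2]
force: [-0.4, 0.1, -2.5]
gripper_width: 48.3
gripper_force: 20.0
```

Request:
{"fn": "apply_moves", "kwargs": {"deltas": [[0,0,0.004,0,-0.6],[0,0,0.008,0,-0.6],[0,0,0.012,0,-0.6],[0,0,0.015,0,-0.6],[0,0,0.015,0,-0.6]]}}

```text
time_s: 23.1
ee_pos: [449.9, 109.8, 75.0]
ee_rot: [180.0, -0.0, 90.0]
force: [-0.2, -0.4, -3.6]
gripper_width: 48.3
gripper_force: 20.0
```

Request:
{"fn": "apply_moves", "kwargs": {"deltas": [[0,0,0.003,0,-0.6],[0,0,0.006,0,-0.6],[0,0,0.009,0,-0.6],[0,0,0.011,0,-0.6],[0,0,0.011,0,-0.6]]}}

```text
time_s: 23.6
ee_pos: [449.9, 109.8, 64.9]
ee_rot: [180.0, 0.0, 90.0]
force: [-3.1, -1.3, 7.6]
gripper_width: 48.4
gripper_force: 20.0
```

Request:
{"fn": "apply_moves", "kwargs": {"deltas": [[0,0,0.002,0,-0.6],[0,0,0.002,0,-0.6],[0,0,0.002,0,0.4],[0,0,0.002,0,0.4],[0,0,0.002,0,0.4]]}}

```text
time_s: 24.1
ee_pos: [450.1, 110.0, 61.9]
ee_rot: [180.0, -0.0, 90.0]
force: [1.0, 0.2, -0.4]
gripper_width: 63.8
gripper_force: 0.0
```

Request:
{"fn": "apply_moves", "kwargs": {"deltas": [[0,0,-0.005,0,0.4],[0,0,-0.02,0,0.4],[0,0,-0.05,0,0.4],[0,0,-0.098,0,0.4],[0,0,-0.098,0,1]]}}

```text
time_s: 24.6
ee_pos: [454.0, 110.9, 165.6]
ee_rot: [179.3, -0.2, 90.0]
force: [-0.0, 0.8, 0.1]
gripper_width: 69.0
gripper_force: 0.0
```

Request:
{"fn": "apply_moves", "kwargs": {"deltas": [[-0.026,0.033,0,0,1],[-0.053,0.066,0,0,1],[-0.08,0.099,0,0,1],[-0.106,0.132,0,0,1],[-0.132,0.164,0,0,1]]}}

```text
time_s: 25.1
ee_pos: [615.0, -23.3, 159.4]
ee_rot: [-180.0, -0.0, 90.0]
force: [0.5, -0.2, 1.0]
gripper_width: 90.9
gripper_force: 0.0
```

Request:
{"fn": "apply_moves", "kwargs": {"deltas": [[-0.026,0.033,0,0,1],[-0.053,0.066,0,0,1],[-0.053,0.066,0,0,1],[-0.053,0.066,0,0,1],[-0.053,0.066,0,0,1]]}}

```text
time_s: 25.6
ee_pos: [678.9, -74.4, 159.4]
ee_rot: [-179.9, -0.0, 90.0]
force: [0.4, 1.0, 0.3]
gripper_width: 91.3
gripper_force: 0.0
```

```bash
python3 - <<'E'
from h import *
C,I=look("w7")
for p in ((680,-23),(655,-23),(680,-55)): print(fit(I,C,p,[(24,70),(34,10),(19,70)],15))
W=I
C,I=shot("top","top7"); print([fit(I,C,p,[(24,100),(34,40),(19,100)],4) for p in [(450,112)]],[fit(I,C,p,[(24,118),(34,58),(19,118)],4) for p in [(450,112)]])
J=cv2.resize(I[150:300,220:440],None,fx=2,fy=2); cv2.imwrite("pics/m7.png",np.hstack([cv2.convertScaleAbs(J,alpha=1.6),W[0:300,200:480]]))
E
```

```text
25.6 [678.9 -74.4 159.4] [-179.9   -0.    90. ] F [0.4 1.  0.3] 91.3
(array([679.5, -23.7]), np.float64(74.4))
(array([670.6, -33.6]), np.float64(55.3))
(array([689., -70.]), np.float64(63.7))
[(array([452.3, 105.3]), np.float64(25.9))] [(array([451.3, 109.5]), np.float64(21.3))]
```

View pics/m7.png

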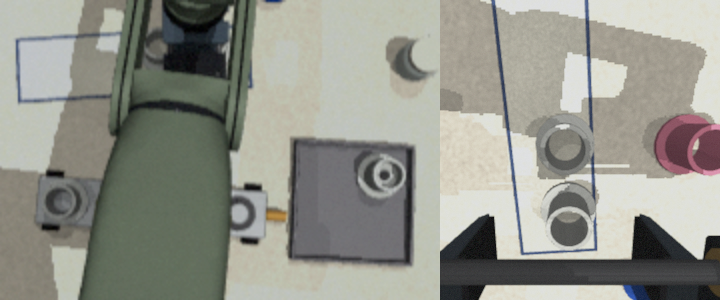

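Sleeve 2 is on port 1, at left-panel (66,202). Sleeve 3 stands at wrist-panel (565,146), and sleeve 4 is just below it.

Request:
{"fn": "apply_moves", "kwargs": {"deltas": [[0.025,0,0,0,1],[0.047,0.0005,0,0,1],[0.047,0.0005,0.042,0,1],[0.047,0.0005,0.084,0,1],[0.047,0.0005,0.124,0,1]]}}

```text
time_s: 26.2
ee_pos: [679.7, -26.8, 35.6]
ee_rot: [179.9, -0.0, 90.1]
force: [-0.4, -0.6, -0.0]
gripper_width: 91.2
gripper_force: 0.0
```

Request:
{"fn": "apply_moves", "kwargs": {"deltas": [[0,0,0,0,1],[0,0,0,0,-0.2],[0,0,0,0,-0.4],[0,0,0,0,-0.6],[0,0,0,0,-0.6]], "grip_force": 20}}

```text
time_s: 26.7
ee_pos: [681.5, -28.1, 38.0]
ee_rot: [179.8, 0.0, 90.0]
force: [0.6, 0.5, 0.2]
gripper_width: 61.9
gripper_force: 0.0
```

Request:
{"fn": "apply_moves", "kwargs": {"deltas": [[0,0,0,0,-0.6],[0,0,0,0,-0.6],[0,0,0,0,-0.6]]}}

```text
time_s: 27.0
ee_pos: [680.4, -28.1, 36.8]
ee_rot: [180.0, -0.0, 90.0]
force: [-1.8, 0.4, 5.6]
gripper_width: 49.2
gripper_force: 20.0
```

Request:
{"fn": "apply_moves", "kwargs": {"deltas": [[0,0,-0.02,0,-0.6],[0,0,-0.06,0,-0.6],[0,0,-0.1,0,-0.6],[0,0,-0.13,0,-0.6],[0,0,-0.13,0,-0.6]]}}

```text
time_s: 27.5
ee_pos: [683.1, -28.2, 170.8]
ee_rot: [179.4, 0.0, 90.0]
force: [1.6, 0.2, -1.4]
gripper_width: 49.2
gripper_force: 20.0
```

```bash
python3 - <<'E'
from h import *
s=env.state();print(s['ee_pos'])
go(465.0,283.5,166,start=(680.4,-28.1,166,90),step=48)
E
```

```text
[683.135829   -28.19847108 170.81982098]
[[0.039, -0.0269, -0.0, -0.0], [0.0779, -0.0539, -0.0, -0.0], [0.1168, -0.0808, -0.0, -0.0], [0.1558, -0.1077, -0.0, -0.0], [0.1947, -0.1346, -0.0, -0.0]]
[[0.039, -0.0269, -0.0, -0.0], [0.0779, -0.0539, -0.0, -0.0], [0.1168, -0.0808, -0.0, -0.0]]
```

Request:
{"fn": "apply_moves", "kwargs": {"deltas": [[0.039,-0.027,0,0,-0.6],[0.078,-0.054,0,0,-0.6],[0.117,-0.081,0,0,-0.6],[0.156,-0.108,0,0,-0.6],[0.195,-0.135,0,0,-0.6]]}}

```text
time_s: 28.0
ee_pos: [543.1, 167.9, 163.7]
ee_rot: [-179.8, 0.0, 90.0]
force: [0.5, 1.2, -1.6]
gripper_width: 49.2
gripper_force: 20.0
```

Request:
{"fn": "apply_moves", "kwargs": {"deltas": [[0.039,-0.027,0,0,-0.6],[0.078,-0.054,0,0,-0.6],[0.117,-0.081,0,0,-0.6],[0.117,-0.081,0,0,-0.6],[0.117,-0.081,0,0,-0.6]]}}

```text
time_s: 28.5
ee_pos: [463.1, 284.2, 164.3]
ee_rot: [-179.9, 0.1, 90.2]
force: [-0.2, -0.2, -1.5]
gripper_width: 49.2
gripper_force: 20.0
```

Request:
{"fn": "apply_moves", "kwargs": {"deltas": [[0,0,0,0,-0.6]]}}

```text
time_s: 28.6
ee_pos: [464.4, 283.1, 164.8]
ee_rot: [-179.9, 0.1, 90.0]
force: [-0.3, 0.2, -1.9]
gripper_width: 49.5
gripper_force: 20.0
```

```bash
python3 - <<'E'
from h import *
chk("w8")
E
```

```text
28.6 [464.4 283.1 164.8] [-1.799e+02  1.000e-01  9.000e+01] F [-0.3  0.2 -1.9] 49.5
gauge [464.6 334.6] held off [-0.7  5.2] move (ty,tx) [ 0.6 46.5]
```

Request:
{"fn": "apply_moves", "kwargs": {"deltas": [[0.024,0,0,0,-0.6],[0.047,0.0006,0,0,-0.6],[0.047,0.0006,0.025,0,-0.6],[0.047,0.0006,0.05,0,-0.6],[0.047,0.0006,0.05,0,-0.6]]}}

```text
time_s: 29.15
ee_pos: [463.5, 328.3, 112.4]
ee_rot: [-179.6, 0.3, 89.9]
force: [-1.5, -0.4, -2.7]
gripper_width: 49.3
gripper_force: 20.0
```

Request:
{"fn": "apply_moves", "kwargs": {"deltas": [[0,0,0.003,0,-0.6],[0,0,0.006,0,-0.6],[0,0,0.009,0,-0.6],[0,0,0.012,0,-0.6],[0,0,0.012,0,-0.6]], "grip_force": 15}}

```text
time_s: 29.65
ee_pos: [464.9, 330.9, 104.0]
ee_rot: [-180.0, -0.0, 90.0]
force: [-0.1, -0.5, -2.6]
gripper_width: 49.2
gripper_force: 15.0
```

Request:
{"fn": "apply_moves", "kwargs": {"deltas": [[0,0,0.005,0,-0.6],[0,0,0.01,0,-0.6],[0,0,0.015,0,-0.6],[0,0,0.02,0,-0.6],[0,0,0.02,0,-0.6]]}}

```text
time_s: 30.15
ee_pos: [464.4, 330.6, 82.9]
ee_rot: [-179.9, 0.1, 90.0]
force: [-0.6, -0.0, -2.4]
gripper_width: 49.5
gripper_force: 15.0
```

Request:
{"fn": "apply_moves", "kwargs": {"deltas": [[0,0,0.002,0,-0.6],[0,0,0.004,0,-0.6],[0,0,0.005,0,-0.6],[0,0,0.005,0,-0.6]], "grip_force": 8}}

```text
time_s: 30.55
ee_pos: [464.9, 330.9, 78.9]
ee_rot: [-180.0, -0.0, 90.0]
force: [0.3, 0.3, -2.1]
gripper_width: 50.0
gripper_force: 8.0
```

Request:
{"fn": "apply_moves", "kwargs": {"deltas": [[0,0,0.002,0,-0.6],[0,0,0.004,0,-0.6],[0,0,0.006,0,-0.6],[0,0,0.008,0,-0.6],[0,0,0.008,0,-0.6]]}}

```text
time_s: 31.05
ee_pos: [464.8, 330.8, 70.6]
ee_rot: [-180.0, 0.0, 90.0]
force: [0.7, 0.1, -1.3]
gripper_width: 49.5
gripper_force: 8.0
```

Request:
{"fn": "apply_moves", "kwargs": {"deltas": [[0,0,0.004,0,-0.6],[0,0,0.008,0,-0.6],[0,0,0.012,0,-0.6],[0,0,0.016,0,-0.6],[0,0,0.016,0,-0.6]]}}

```text
time_s: 31.55
ee_pos: [464.5, 330.6, 54.2]
ee_rot: [-179.9, 0.0, 90.0]
force: [0.1, -0.3, -2.3]
gripper_width: 49.8
gripper_force: 8.0
```

Request:
{"fn": "apply_moves", "kwargs": {"deltas": [[0,0,0.002,0,-0.6],[0,0,0.003,0,-0.6],[0,0,0.005,0,-0.6],[0,0,0.005,0,-0.6]]}}

```text
time_s: 31.95
ee_pos: [465.1, 331.2, 51.2]
ee_rot: [180.0, -0.0, 90.0]
force: [-1.9, -1.4, 4.6]
gripper_width: 49.7
gripper_force: 8.0
```

Request:
{"fn": "apply_moves", "kwargs": {"deltas": [[0,0,0,0,0.25],[0,0,0,0,0.25],[0,0,0,0,0.25],[0,0,0,0,0.25]]}}

```text
time_s: 32.35
ee_pos: [465.1, 331.0, 49.9]
ee_rot: [180.0, -0.0, 90.0]
force: [-0.3, -0.6, -0.0]
gripper_width: 56.7
gripper_force: 0.0
```

Request:
{"fn": "apply_moves", "kwargs": {"deltas": [[0,0,0,0,-0.6],[0,0,0,0,-0.6],[0,0,0,0,-0.6],[0,0,0,0,-0.6],[0,0,0,0,-0.6]], "grip_force": 20}}

```text
time_s: 32.85
ee_pos: [465.0, 331.0, 49.9]
ee_rot: [180.0, -0.0, 90.0]
force: [2.0, 0.1, -1.0]
gripper_width: 49.1
gripper_force: 20.0
```

Request:
{"fn": "apply_moves", "kwargs": {"deltas": [[0,0,-0.02,0,-0.6],[0,0,-0.05,0,-0.6],[0,0,-0.08,0,-0.6],[0,0,-0.12,0,-0.6],[0,0,-0.12,0,-0.6]]}}

```text
time_s: 33.35
ee_pos: [467.7, 332.8, 175.3]
ee_rot: [179.5, -0.4, 90.0]
force: [0.6, 0.7, -1.6]
gripper_width: 49.1
gripper_force: 20.0
```

```bash
python3 - <<'E'
from h import *
go(444,-22,170,start=(465,330.9,170,90),step=48)
E
```

```text
[[-0.0441, -0.0026, -0.0, -0.0], [-0.0882, -0.0052, -0.0, -0.0], [-0.1323, -0.0079, -0.0, -0.0], [-0.1764, -0.0105, -0.0, -0.0], [-0.2206, -0.0131, -0.0, -0.0]]
[[-0.0441, -0.0026, -0.0, -0.0], [-0.0882, -0.0052, -0.0, -0.0], [-0.1323, -0.0079, -0.0, -0.0]]
```

Request:
{"fn": "apply_moves", "kwargs": {"deltas": [[-0.044,-0.003,0,0,-0.6],[-0.088,-0.005,0,0,-0.6],[-0.132,-0.008,0,0,-0.6],[-0.176,-0.01,0,0,-0.6],[-0.221,-0.013,0,0,-0.6]]}}

```text
time_s: 33.85
ee_pos: [450.8, 108.2, 168.9]
ee_rot: [-179.9, 0.0, 90.0]
force: [0.4, 0.2, -1.4]
gripper_width: 48.7
gripper_force: 20.0
```

Request:
{"fn": "apply_moves", "kwargs": {"deltas": [[-0.044,-0.003,0,0,-0.6],[-0.088,-0.005,0,0,-0.6],[-0.132,-0.008,0,0,-0.6],[-0.132,-0.008,0.02,0,-0.6],[-0.132,-0.008,0.02,0,-0.6]]}}

```text
time_s: 34.35
ee_pos: [441.2, -23.0, 147.4]
ee_rot: [-179.6, -0.0, 89.8]
force: [-0.6, 0.7, -2.7]
gripper_width: 49.8
gripper_force: 20.0
```

Request:
{"fn": "apply_moves", "kwargs": {"deltas": [[0,0,0,0,-0.6],[0,0,0,0,-0.6]]}}

```text
time_s: 34.55
ee_pos: [444.3, -21.3, 150.2]
ee_rot: [180.0, -0.0, 90.1]
force: [0.3, 0.1, -1.7]
gripper_width: 49.2
gripper_force: 20.0
```

```bash
python3 - <<'E'
from h import *
C,I=look("w9"); t=env.state()['ee_pos']
for c in ([(25,30)],[(13.5,48)],[(13.5,48),(25,30)]): print(c,fit(I,C,(444,28.5),c,8))
C1=fit(I,C,(450,112),[(24,100),(34,40),(19,100)],5); print("s2 on port1",C1)
z=t[2]+35; h,_=fit(I,C,t[:2]+[0,3],[(24,z),(34,z-60)],5); print("held",h-t[:2],h)
E
```

```text
34.55 [444.3 -21.3 150.2] [180.   -0.   90.1] F [ 0.3  0.1 -1.7] 49.2
[(25, 30)] (array([443.4,  28.9]), np.float64(40.0))
[(13.5, 48)] (array([443.6,  28.7]), np.float64(27.7))
[(13.5, 48), (25, 30)] (array([443.6,  28.7]), np.float64(67.7))
s2 on port1 (array([449.8, 114. ]), np.float64(88.7))
held [0.57989708 4.55375626] [445.  -16.7]
```

Request:
{"fn": "apply_moves", "kwargs": {"deltas": [[0.023,0,0,0,-0.6],[0.047,0,0,0,-0.6],[0.047,0,0.03,0,-0.6],[0.047,0,0.06,0,-0.6],[0.047,0,0.06,0,-0.6]]}}

```text
time_s: 35.1
ee_pos: [441.2, 25.8, 87.6]
ee_rot: [-179.6, 0.0, 90.1]
force: [-1.1, 0.0, -1.6]
gripper_width: 49.5
gripper_force: 20.0
```

Request:
{"fn": "apply_moves", "kwargs": {"deltas": [[0,0,0.004,0,-0.6],[0,0,0.008,0,-0.6],[0,0,0.012,0,-0.6],[0,0,0.015,0,-0.6],[0,0,0.015,0,-0.6]]}}

```text
time_s: 35.6
ee_pos: [443.9, 24.9, 74.9]
ee_rot: [-180.0, -0.0, 90.0]
force: [-0.2, -0.9, -1.6]
gripper_width: 49.4
gripper_force: 20.0
```

Request:
{"fn": "apply_moves", "kwargs": {"deltas": [[0,0,0.003,0,-0.6],[0,0,0.006,0,-0.6],[0,0,0.009,0,-0.6],[0,0,0.011,0,-0.6],[0,0,0.011,0,-0.6]]}}

```text
time_s: 36.1
ee_pos: [443.9, 24.9, 64.8]
ee_rot: [-180.0, 0.0, 90.0]
force: [-3.0, 0.1, 8.3]
gripper_width: 49.5
gripper_force: 20.0
```

Request:
{"fn": "apply_moves", "kwargs": {"deltas": [[0,0,0.002,0,-0.6],[0,0,0.002,0,-0.6],[0,0,0.002,0,0.4],[0,0,0.002,0,0.4],[0,0,0.002,0,0.4]]}}

```text
time_s: 36.6
ee_pos: [444.1, 24.9, 61.8]
ee_rot: [180.0, -0.0, 90.0]
force: [1.4, 0.6, 0.6]
gripper_width: 64.0
gripper_force: 0.0
```

Request:
{"fn": "apply_moves", "kwargs": {"deltas": [[0,0,-0.005,0,0.4],[0,0,-0.02,0,0.4],[0,0,-0.05,0,0.4],[0,0,-0.098,0,0.4],[0,0,-0.098,0,1]]}}

```text
time_s: 37.1
ee_pos: [448.2, 25.1, 165.5]
ee_rot: [179.3, -0.0, 90.0]
force: [0.8, -0.8, 0.2]
gripper_width: 69.5
gripper_force: 0.0
```

Request:
{"fn": "apply_moves", "kwargs": {"deltas": [[-0.025,0.034,0,0,1],[-0.05,0.068,0,0,1],[-0.076,0.102,0,0,1],[-0.101,0.136,0,0,1],[-0.126,0.17,0,0,1]]}}

```text
time_s: 37.6
ee_pos: [615.0, -102.2, 159.3]
ee_rot: [-180.0, -0.0, 90.0]
force: [0.8, -0.2, -0.0]
gripper_width: 91.3
gripper_force: 0.0
```

Request:
{"fn": "apply_moves", "kwargs": {"deltas": [[-0.025,0.034,0,0,1],[-0.051,0.068,0,0,1],[-0.051,0.068,0,0,1],[-0.051,0.068,0,0,1],[-0.051,0.068,0,0,1]]}}

```text
time_s: 38.1
ee_pos: [681.0, -151.3, 159.4]
ee_rot: [-179.9, -0.0, 90.0]
force: [-0.0, 0.3, -0.2]
gripper_width: 91.2
gripper_force: 0.0
```

```bash
python3 - <<'E'
from h import *
C,I=look("w10")
for p in ((682,-100),(682,-125),(660,-100),(700,-100)): print(fit(I,C,p,[(24,70),(34,10),(19,70)],15))
E
```

```text
38.1 [ 681.  -151.3  159.4] [-179.9   -0.    90. ] F [-0.   0.3 -0.2] 91.2
(array([ 683.8, -102.5]), np.float64(69.1))
(array([ 689.7, -122.7]), np.float64(53.2))
(array([ 673.9, -108.7]), np.float64(51.1))
(array([ 683.9, -102.5]), np.float64(69.1))
```

View pics/w10.png

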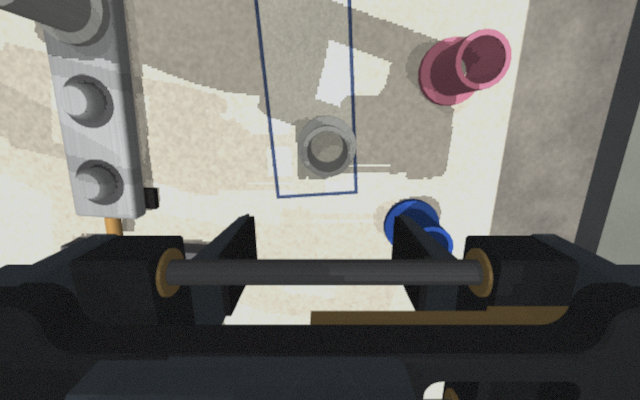

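Sleeve 4 is at (328,148) and fits at (683.8,-102.5). The blue decoy at (412,215) is clear of the finger path.

Request:
{"fn": "apply_moves", "kwargs": {"deltas": [[0.025,0.001,0,0,1],[0.0455,0.0026,0,0,1],[0.0455,0.0026,0.042,0,1],[0.0455,0.0026,0.084,0,1],[0.0455,0.0026,0.124,0,1]]}}

```text
time_s: 38.65
ee_pos: [684.2, -104.8, 35.5]
ee_rot: [179.9, 0.0, 90.1]
force: [0.4, -0.1, -0.2]
gripper_width: 90.9
gripper_force: 0.0
```

Request:
{"fn": "apply_moves", "kwargs": {"deltas": [[0,0,0,0,1],[0,0,0,0,-0.2],[0,0,0,0,-0.4],[0,0,0,0,-0.6],[0,0,0,0,-0.6]], "grip_force": 20}}

```text
time_s: 39.15
ee_pos: [685.7, -106.7, 38.1]
ee_rot: [179.8, 0.0, 90.0]
force: [-0.2, -0.3, 0.5]
gripper_width: 62.2
gripper_force: 0.0
```

Request:
{"fn": "apply_moves", "kwargs": {"deltas": [[0,0,0,0,-0.6],[0,0,0,0,-0.6],[0,0,0,0,-0.6]]}}

```text
time_s: 39.45
ee_pos: [684.5, -106.7, 36.7]
ee_rot: [180.0, 0.0, 90.0]
force: [-1.5, -0.3, 4.5]
gripper_width: 49.1
gripper_force: 20.0
```

Request:
{"fn": "apply_moves", "kwargs": {"deltas": [[0,0,-0.02,0,-0.6],[0,0,-0.06,0,-0.6],[0,0,-0.1,0,-0.6],[0,0,-0.13,0,-0.6],[0,0,-0.13,0,-0.6]]}}

```text
time_s: 39.95
ee_pos: [687.3, -107.0, 170.8]
ee_rot: [179.4, 0.1, 90.0]
force: [0.6, -0.3, -2.6]
gripper_width: 49.1
gripper_force: 20.0
```

```bash
python3 - <<'E'
from h import *
s=env.state();print(s['ee_pos'])
go(465.0,283.5,166,start=(684.6,-106.6,166,90),step=46)
E
```

```text
[ 687.27533586 -106.99449678  170.75710895]
[[0.039, -0.022, -0.0, -0.0], [0.078, -0.0439, -0.0, -0.0], [0.117, -0.0659, -0.0, -0.0], [0.156, -0.0878, -0.0, -0.0], [0.195, -0.1098, -0.0, -0.0]]
[[0.039, -0.022, -0.0, -0.0], [0.078, -0.0439, -0.0, -0.0], [0.117, -0.0659, -0.0, -0.0], [0.156, -0.0878, -0.0, -0.0], [0.195, -0.1098, -0.0, -0.0]]
```

Request:
{"fn": "apply_moves", "kwargs": {"deltas": [[0.039,-0.022,0,0,-0.6],[0.078,-0.044,0,0,-0.6],[0.117,-0.066,0,0,-0.6],[0.156,-0.088,0,0,-0.6],[0.195,-0.11,0,0,-0.6]]}}

```text
time_s: 40.45
ee_pos: [572.3, 89.6, 163.4]
ee_rot: [-179.8, 0.0, 90.0]
force: [1.0, 0.1, -1.9]
gripper_width: 49.1
gripper_force: 20.0
```

Request:
{"fn": "apply_moves", "kwargs": {"deltas": [[0.039,-0.022,0,0,-0.6],[0.078,-0.044,0,0,-0.6],[0.117,-0.066,0,0,-0.6],[0.156,-0.088,0,0,-0.6],[0.195,-0.11,0,0,-0.6]]}}

```text
time_s: 40.95
ee_pos: [462.4, 284.2, 163.7]
ee_rot: [-179.8, 0.1, 90.0]
force: [0.9, -1.2, -1.6]
gripper_width: 48.9
gripper_force: 20.0
```

Request:
{"fn": "apply_moves", "kwargs": {"deltas": [[0,0,0,0,-0.6],[0,0,0,0,-0.6],[0,0,0,0,-0.6]]}}

```text
time_s: 41.25
ee_pos: [464.5, 282.4, 164.7]
ee_rot: [-179.9, 0.1, 90.0]
force: [1.3, -0.4, -3.0]
gripper_width: 49.0
gripper_force: 20.0
```

```bash
python3 - <<'E'
from h import *
chk("w11")
E
```

```text
41.25 [464.5 282.4 164.7] [-1.799e+02  1.000e-01  9.000e+01] F [ 1.3 -0.4 -3. ] 49.0
gauge [464.6 334.6] held off [-0.5  5.3] move (ty,tx) [ 0.3 47.1]
```

Request:
{"fn": "apply_moves", "kwargs": {"deltas": [[0.024,0,0,0,-0.6],[0.0473,0.0003,0,0,-0.6],[0.0473,0.0003,0.025,0,-0.6],[0.0473,0.0003,0.05,0,-0.6],[0.0473,0.0003,0.05,0,-0.6]]}}

```text
time_s: 41.8
ee_pos: [463.3, 328.0, 112.4]
ee_rot: [-179.6, 0.3, 89.9]
force: [-0.8, 0.0, -3.0]
gripper_width: 49.4
gripper_force: 20.0
```

Request:
{"fn": "apply_moves", "kwargs": {"deltas": [[0,0,0.003,0,-0.6],[0,0,0.006,0,-0.6],[0,0,0.009,0,-0.6],[0,0,0.012,0,-0.6],[0,0,0.012,0,-0.6]], "grip_force": 15}}

```text
time_s: 42.3
ee_pos: [464.8, 330.6, 104.0]
ee_rot: [-180.0, -0.0, 90.0]
force: [0.1, -0.8, -2.5]
gripper_width: 49.2
gripper_force: 15.0
```

Request:
{"fn": "apply_moves", "kwargs": {"deltas": [[0,0,0.005,0,-0.6],[0,0,0.01,0,-0.6],[0,0,0.015,0,-0.6],[0,0,0.02,0,-0.6],[0,0,0.02,0,-0.6]]}}

```text
time_s: 42.8
ee_pos: [464.3, 330.4, 82.9]
ee_rot: [-179.9, 0.1, 90.0]
force: [-0.3, 0.9, -2.2]
gripper_width: 48.8
gripper_force: 15.0
```

Request:
{"fn": "apply_moves", "kwargs": {"deltas": [[0,0,0.002,0,-0.6],[0,0,0.004,0,-0.6],[0,0,0.005,0,-0.6],[0,0,0.005,0,-0.6]], "grip_force": 8}}

```text
time_s: 43.2
ee_pos: [464.8, 330.7, 78.9]
ee_rot: [-180.0, -0.0, 90.0]
force: [0.0, 0.1, -3.1]
gripper_width: 49.4
gripper_force: 8.0
```

Request:
{"fn": "apply_moves", "kwargs": {"deltas": [[0,0,0.002,0,-0.6],[0,0,0.004,0,-0.6],[0,0,0.006,0,-0.6],[0,0,0.008,0,-0.6],[0,0,0.008,0,-0.6]]}}

```text
time_s: 43.7
ee_pos: [464.6, 330.6, 70.5]
ee_rot: [-180.0, 0.0, 90.0]
force: [0.0, -0.3, -3.2]
gripper_width: 49.0
gripper_force: 8.0
```

Request:
{"fn": "apply_moves", "kwargs": {"deltas": [[0,0,0.004,0,-0.6],[0,0,0.008,0,-0.6],[0,0,0.012,0,-0.6],[0,0,0.016,0,-0.6],[0,0,0.016,0,-0.6]]}}

```text
time_s: 44.2
ee_pos: [464.4, 330.4, 54.2]
ee_rot: [-179.9, 0.0, 90.0]
force: [0.2, 0.2, -2.6]
gripper_width: 49.5
gripper_force: 8.0
```

Request:
{"fn": "apply_moves", "kwargs": {"deltas": [[0,0,0.002,0,-0.6],[0,0,0.003,0,-0.6],[0,0,0.005,0,-0.6],[0,0,0.005,0,-0.6]]}}

```text
time_s: 44.6
ee_pos: [465.0, 331.1, 51.3]
ee_rot: [180.0, -0.1, 90.0]
force: [-2.7, -1.0, 5.3]
gripper_width: 49.2
gripper_force: 8.0
```

Request:
{"fn": "apply_moves", "kwargs": {"deltas": [[0,0,0,0,0.25],[0,0,0,0,0.25],[0,0,0,0,0.25],[0,0,0,0,0.25]]}}

```text
time_s: 45.0
ee_pos: [465.0, 330.8, 49.9]
ee_rot: [180.0, -0.0, 90.0]
force: [0.3, -0.6, -1.4]
gripper_width: 57.0
gripper_force: 0.0
```

```bash
python3 - <<'E'
from h import *
C,I=look("w12")
for r in height(I,C,(464.8,334)): print(r)
go(438,-106,170,start=(465,330.7,170,90),step=48)
E
```

```text
45.0 [465.  330.8  49.9] [180.  -0.  90.] F [ 0.3 -0.6 -1.4] 57.0
(15, array([464.8, 335.4]), np.float64(64.2))
(30, array([462.9, 336.8]), np.float64(41.9))
(40, array([465. , 338.4]), np.float64(40.4))
(45, array([464.7, 331.6]), np.float64(29.5))
(50, array([465. , 330.8]), np.float64(34.2))
[[-0.0437, -0.0027, -0.0, -0.0], [-0.0873, -0.0054, -0.0, -0.0], [-0.131, -0.0081, -0.0, -0.0], [-0.1747, -0.0108, -0.0, -0.0], [-0.2184, -0.0135, -0.0, -0.0]]
[[-0.0437, -0.0027, -0.0, -0.0], [-0.0873, -0.0054, -0.0, -0.0], [-0.131, -0.0081, -0.0, -0.0], [-0.1747, -0.0108, -0.0, -0.0], [-0.2184, -0.0135, -0.0, -0.0]]
```

Request:
{"fn": "apply_moves", "kwargs": {"deltas": [[0,0,0,0,-0.6],[0,0,0,0,-0.6],[0,0,0,0,-0.6],[0,0,0,0,-0.6],[0,0,0,0,-0.6]], "grip_force": 20}}

```text
time_s: 45.55
ee_pos: [464.9, 330.7, 49.9]
ee_rot: [180.0, -0.0, 90.0]
force: [0.0, -0.2, -1.3]
gripper_width: 48.8
gripper_force: 20.0
```

Request:
{"fn": "apply_moves", "kwargs": {"deltas": [[0,0,-0.02,0,-0.6],[0,0,-0.05,0,-0.6],[0,0,-0.08,0,-0.6],[0,0,-0.12,0,-0.6],[0,0,-0.12,0,-0.6]]}}

```text
time_s: 46.05
ee_pos: [467.5, 332.6, 175.2]
ee_rot: [179.5, -0.4, 90.0]
force: [0.7, 1.1, -1.5]
gripper_width: 48.8
gripper_force: 20.0
```

Request:
{"fn": "apply_moves", "kwargs": {"deltas": [[-0.044,-0.003,0,0,-0.6],[-0.087,-0.005,0,0,-0.6],[-0.131,-0.008,0,0,-0.6],[-0.175,-0.011,0,0,-0.6],[-0.218,-0.0135,0,0,-0.6]]}}

```text
time_s: 46.55
ee_pos: [450.0, 110.9, 168.7]
ee_rot: [-179.9, 0.0, 90.0]
force: [1.1, -0.7, -3.2]
gripper_width: 48.9
gripper_force: 20.0
```

Request:
{"fn": "apply_moves", "kwargs": {"deltas": [[-0.044,-0.003,0,0,-0.6],[-0.087,-0.005,0,0,-0.6],[-0.131,-0.008,0,0,-0.6],[-0.175,-0.011,0,0,-0.6],[-0.218,-0.0135,0,0,-0.6]]}}

```text
time_s: 47.05
ee_pos: [436.5, -106.8, 168.9]
ee_rot: [-179.9, -0.0, 90.0]
force: [0.8, 1.1, -2.8]
gripper_width: 48.9
gripper_force: 20.0
```

Request:
{"fn": "apply_moves", "kwargs": {"deltas": [[0,0,0.02,0,-0.6],[0,0,0.02,0,-0.6],[0,0,0.02,0,-0.6],[0,0,0.02,0,-0.6]]}}

```text
time_s: 47.45
ee_pos: [438.1, -104.5, 150.1]
ee_rot: [180.0, -0.0, 90.1]
force: [-0.4, -0.1, -3.1]
gripper_width: 49.0
gripper_force: 20.0
```

```bash
python3 - <<'E'
from h import *
C,I=look("w13"); t=env.state()['ee_pos']
for c in ([(25,30)],[(13.5,48)],[(13.5,48),(25,30)]): print(c,fit(I,C,(437.5,-56.3),c,8))
print("s3 on port2",fit(I,C,(443.6,28.7),[(24,100),(34,40),(19,100)],5))
z=t[2]+35; h,_=fit(I,C,t[:2]+[0,3],[(24,z),(34,z-60)],5); print("held",h-t[:2],h)
E
```

```text
47.45 [ 438.1 -104.5  150.1] [180.   -0.   90.1] F [-0.4 -0.1 -3.1] 49.0
[(25, 30)] (array([437.6, -56.2]), np.float64(39.5))
[(13.5, 48)] (array([437.5, -56.3]), np.float64(26.8))
[(13.5, 48), (25, 30)] (array([437.5, -56.2]), np.float64(66.2))
s3 on port2 (array([443.8,  30. ]), np.float64(88.0))
held [0.54639201 4.69426101] [438.8 -99.8]
```

Request:
{"fn": "apply_moves", "kwargs": {"deltas": [[0.023,0,0,0,-0.6],[0.045,0,0,0,-0.6],[0.045,0,0.03,0,-0.6],[0.045,0,0.06,0,-0.6],[0.045,0,0.06,0,-0.6]]}}

```text
time_s: 48.0
ee_pos: [435.2, -58.9, 87.7]
ee_rot: [-179.6, -0.1, 90.1]
force: [-0.8, 0.2, -3.1]
gripper_width: 48.9
gripper_force: 20.0
```

Request:
{"fn": "apply_moves", "kwargs": {"deltas": [[0,0,0.004,0,-0.6],[0,0,0.008,0,-0.6],[0,0,0.012,0,-0.6],[0,0,0.015,0,-0.6],[0,0,0.015,0,-0.6]]}}

```text
time_s: 48.5
ee_pos: [437.8, -60.3, 74.9]
ee_rot: [-180.0, -0.0, 90.0]
force: [-0.2, 0.5, -2.5]
gripper_width: 48.8
gripper_force: 20.0
```

Request:
{"fn": "apply_moves", "kwargs": {"deltas": [[0,0,0.003,0,-0.6],[0,0,0.006,0,-0.6],[0,0,0.009,0,-0.6],[0,0,0.011,0,-0.6],[0,0,0.011,0,-0.6]]}}

```text
time_s: 49.0
ee_pos: [437.8, -60.3, 64.8]
ee_rot: [-180.0, 0.0, 90.0]
force: [-2.9, -0.2, 9.0]
gripper_width: 48.6
gripper_force: 20.0
```

Request:
{"fn": "apply_moves", "kwargs": {"deltas": [[0,0,0.002,0,-0.6],[0,0,0.002,0,-0.6],[0,0,0.002,0,0.4],[0,0,0.002,0,0.4],[0,0,0.002,0,0.4]]}}

```text
time_s: 49.5
ee_pos: [438.1, -60.3, 61.9]
ee_rot: [180.0, -0.0, 90.0]
force: [-1.0, -0.4, -0.4]
gripper_width: 63.7
gripper_force: 0.0
```

Request:
{"fn": "apply_moves", "kwargs": {"deltas": [[0,0,-0.005,0,0.4],[0,0,-0.03,0,0.4],[0,0,-0.07,0,0.4],[0,0,-0.11,0,0.4],[0,0,-0.14,0,0.4]]}}

```text
time_s: 50.0
ee_pos: [438.5, -60.3, 204.5]
ee_rot: [179.9, 0.0, 90.0]
force: [-0.2, 0.1, -0.9]
gripper_width: 63.7
gripper_force: 0.0
```

Request:
{"fn": "apply_moves", "kwargs": {"deltas": [[0.045,0,0,0,0.4],[0.09,0,0,0,0.4],[0.135,0,0,0,0.4],[0.18,0,0,0,0.4],[0.225,0,0,0,0.4]]}}

```text
time_s: 50.5
ee_pos: [437.6, 166.5, 202.2]
ee_rot: [180.0, -0.0, 90.0]
force: [1.3, -0.6, -0.3]
gripper_width: 63.9
gripper_force: 0.0
```

Request:
{"fn": "apply_moves", "kwargs": {"deltas": [[0.045,0,0,0,0.4],[0.09,0,0,0,0.4],[0.135,0,0,0,0.4],[0.18,0,0,0,0.4],[0.18,0,0,0,0.4]]}}

```text
time_s: 51.0
ee_pos: [437.7, 349.7, 201.5]
ee_rot: [180.0, -0.1, 90.3]
force: [0.4, -1.8, 0.6]
gripper_width: 64.0
gripper_force: 0.0
```

```bash
python3 - <<'E'
from h import *
print(env.state()['ee_pos'])
C,I=shot("top","top14"); S=shot("scene","sc14")[1]
for p in ((450,111),(444,26),(438,-59)): print([(z,*fit(I,C,p,[(24,z+70),(34,z+10),(19,z+70)],6)) for z in (30,45)])
J=cv2.convertScaleAbs(cv2.resize(I[150:300,220:440],None,fx=2,fy=2),alpha=1.6)
K=cv2.resize(S[120:270,170:350],None,fx=2,fy=2); cv2.imwrite("pics/m14.png",np.hstack([J,K]))
E
```

```text
[437.70196784 349.69413918 201.54144932]
[(30, array([450.8, 107.5]), np.float64(42.0)), (45, array([450.9, 105.4]), np.float64(42.4))]
[(30, array([445.8,  27.6]), np.float64(33.8)), (45, array([445.6,  26.7]), np.float64(32.6))]
[(30, array([440. , -57.7]), np.float64(38.4)), (45, array([440. , -57.7]), np.float64(37.4))]
```

View pics/m14.png

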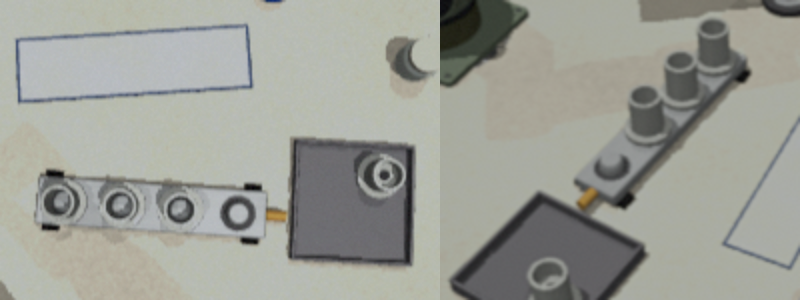

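All three good sleeves stand home on ports 1–3, and the tight one stands in the tray, at left-panel (382,175). Nothing is touching the arm, so I'm handing in.

```bash
python3 -c "
from workcell import env
print(env.job_done())"
```

```text
the job is handed in; nothing more can be done
None
```

I gauged all four sleeves in order and handed the job in at about 51 s. Sleeve 1 stopped part way and is in the reject tray, and sleeves 2, 3 and 4 went right down and are home on ports 1, 2 and 3; the hand-in gave no verdict.

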